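# Swap reagent cartridges, hook the bay cover shut and start the analyser

## Robot

A 6-joint arm with a two-finger parallel gripper is mounted at the origin on the work surface. World frame = base frame: x ahead of the robot, y to its left, z up, the work surface at z = 0. Lengths are in m, angles in rad, forces in N, time in s.
With the tool pointing down it reaches from about 0.35 to 0.925 m from the base axis. Payload 6.4 kg.
Tool frame: the origin (TCP) lies between the finger pads, 19 mm behind the fingertips; this is the grasp point; z points along the fingers, y is the line along which they close (so a half turn about z gives the same grasp; the last joint's range is limited). The gripper opens to 85 mm and grips with 20 to 120 N. Pads are 22 mm wide; open, the fingers measure 114 mm over their backs; the gripper's body (76 mm by 85 mm) begins 54 mm behind the grasp point. The pads swing forward as they close: fully open they stand 13 mm farther back than shut.
Start: joints at [1.008, 0.245, 1.558, -0, 1.339, -0.174], TCP at [0.246, 0.601, 0.25] pointing down, gripper open.
Joint ranges: [-3.13, 3.13], [-1.02, 2.26], [0.13, 2.54], [-0.95, 4.09], [0.21, 2.88], [-2.74, 2.74]. Speed limits (rad/s): [2.57, 2.57, 3.14, 3.14, 3.14, 3.14].

## Interface

Orientations are given as a 3x3 rotation matrix whose columns are the frame's x, y, z axes.
In Python, from plant import arm gives the robot as it stands.
- The arm moves only by the tool play_rows, never from a script. Its arguments are lists of equal length, an entry for each row: "travel": the shift along the tool's x, y, z in mm, a list of three; "roll": the turn about the tool's z in rad; "claw": the closure in counts, from 0 (fully open) to 255 (shut). In form: {"travel": [[dx, dy, dz], ...], "roll": [roll, ...], "claw": [claw, ...]}. A call has exactly 8 rows; each row is the pose to reach, as a shift and turn from the pose commanded when the call began, along the tool's axes at that moment; what a row does not reach only later rows make up. A row lasts 1/12 s, in which the tool goes at most 41.7 mm and 7.16 degrees, less where a joint would pass 70% of its speed; a pose out of reach is approached as far as the arm can. A call with a gripper value outside its range is refused whole. The fingers move at their own pace and stop on an object; "force" is the grip in N (left out, the last holds). Time passes only in rows, so rows that repeat a pose let the fingers close, or fill a call up. It gives the time, the measured TCP pose, the force, the opening and the grip force at its end, in the units of the state.
- arm.sense(): the state, without advancing time (a new reading comes with each control period).
- arm.camera(name): name is "scene" or "top"; returns a dict with "color" (384x512x3 uint8, red, green, blue), "fx", "fy", "cx", "cy" (pixels), "view" (4x4, takes a point from world to camera coordinates). Camera axes: x right, y down, z forward; pixel columns grow to the right and rows downward; lengths in m; the calibration is good to about 2 mm. A picture is of the moment at which its call begins. There is no depth.
- arm.finish_job(): hands the job in; it is judged then, once.
The state is a dict: "time": time; "joints": joint angles; "qvel": joint speeds; "joint_torque": joint torques, N m; "ee_pos": TCP position; "eef_rot": TCP orientation; "force": force on the tool from outside, world axes, zero at the start; "moment": the same for the moment, N m; "grip_width": finger opening in m; "grip_force": force on a finger pad.
Only numpy, scipy, OpenCV 4.12 (cv2) and the standard library are available. Lean on these libraries where they do the work, as an engineer would, in place of code of your own. Each camera call takes 0.05 s, during which the arm holds its last target. There are 200 camera calls.

## Task

Lift every used reagent cartridge out of the analyser's open bay and leave it in the waste tray, and stand all the fresh cartridges from the bench in the bay's lanes, upright and flat on the floor, one to a lane. After that refit the bay cover: hook its lower lip under the ledge at the front of the bay, swing the top edge shut and press it until the catch snaps over it. Finally twist the start knob clockwise to its stop and let it spring back, leaving the other things on the bench undisturbed.

Things in the scene. Friction and masses are not known exactly. Their poses are not given: they have to be found in the camera images.
- analyser: white bench instrument, fixed, x -108 to 115, y -205 to 100 mm; origin on the bench under its bay; +x away from its front, +y left, z up. Open bay: clear x -93 to 68, y -75 to 75, floor 10 up, side walls up to the seat slope. Right of it (y below -100) the control side, flat top 95 up, with the start knob at x 0, y -152
- lane1 (a point): right lane of the bay: point on the bay floor at the lane's centre, analyser axes (lane runs along x). Lane 47 mm wide between walls or 4 thick dividers 18 tall; a cartridge stands here with its origin within a few mm in y and 25 mm in x of this point, long side along x
- lane2 (a point): middle lane of the bay: point on the bay floor at the lane's centre, analyser axes (lane runs along x). Lane 47 mm wide between walls or 4 thick dividers 18 tall; a cartridge stands here with its origin within a few mm in y and 25 mm in x of this point, long side along x
- lane3 (a point): left lane of the bay: point on the bay floor at the lane's centre, analyser axes (lane runs along x). Lane 47 mm wide between walls or 4 thick dividers 18 tall; a cartridge stands here with its origin within a few mm in y and 25 mm in x of this point, long side along x
- bay_seat: sloping seat of the cover, fixed on the analyser 90 mm before its origin and 70 up; x runs up the slope (0.21 rad above level, away from the front), z square to it, outwards. Cover home: its axes match, lip tip at x -3 to 3, underside at z 0. Front stop at x -3, side rims (|y| 75 to 89) at z 0, cheeks 8 tall at |y| 89, rear wall at x 173
- ledge (a point): middle of the ledge's inner lower edge, at bay_seat x 14, z 7 mm, seat axes. The ledge is a bar 178 wide, 5 thick, reaching from here 23 mm towards the front, with free space below it (30 mm down, |y| under 75). The lip enters with the cover some 0.5 rad steeper than the seat, tip 10 mm below the seat's z 0, then the cover swings down
- catch (a joint): spring catch amid the rear deck, steel nose 50 mm wide. 0 = forward, over the cover's top edge (nose from seat x 163 back, underside 9.5 above seat z 0, bevelled up to z 28); grows (m, to 0.012) as it is pushed back up the slope; spring 1 N plus 100 N/m. Press the cover's top edge down, 5 to 12 N: it gives way and snaps forward over it
- start_knob (a joint): spring-return start knob: 0 = rest, grows clockwise seen from above to the stop at 1.05 rad; spring torque 0.035 N m at rest plus 0.10 N m/rad; springs back when let go
- knob_grip (a point): point on the start knob's upright axis, 130 above the bench, the height for the tool centre to grip; the grip is a black bar 64 long (along this point's x, the analyser's x at rest), 16 thick, its top 9 above this point and its foot 19 below it; the frame turns with the knob
- cover: grey bay cover, 170 long (its x) x 168 wide (y), 0.28 kg; lies on the bench outer face up. Origin in its underside, midway. Plate 8 thick from x -59 to 85; the lower lip is a tongue 5 thick, 110 wide, from x -59 to the tip at x -85, underside flush with the plate's; top edge at x 85. A black grip rib stands on the outer face at x 20: 12 thick (along x), 60 wide (y), top 39 above the underside
- cover_lip (a point): middle of the lip's tip, on the underside of the cover; axes as the cover's
- cover_top (a point): middle of the cover's top edge, on the underside; axes as the cover's
- cover_rib (a point): grip point in the cover's rib, 32 above the underside, above cover x 20: tool centre here, closing along the cover's x
- fresh1: reagent cartridge: white box 100 (x) x 40 (y) x 36 mm high, on top an upright grip fin 12 thick (along x) x 28 (y) x 28 tall; 0.14 kg; origin at the centre of its underside; same both ways round. Grip the fin along x, tool centre 57 above the underside. Fresh, on the bench; may be absent
- fresh2: reagent cartridge: white box 100 (x) x 40 (y) x 36 mm high, on top an upright grip fin 12 thick (along x) x 28 (y) x 28 tall; 0.14 kg; origin at the centre of its underside; same both ways round. Grip the fin along x, tool centre 57 above the underside. Fresh, on the bench; may be absent
- fresh3: reagent cartridge: white box 100 (x) x 40 (y) x 36 mm high, on top an upright grip fin 12 thick (along x) x 28 (y) x 28 tall; 0.14 kg; origin at the centre of its underside; same both ways round. Grip the fin along x, tool centre 57 above the underside. Fresh, on the bench; may be absent
- used1: reagent cartridge: white box 100 (x) x 40 (y) x 36 mm high, on top an upright grip fin 12 thick (along x) x 28 (y) x 28 tall; 0.14 kg; origin at the centre of its underside; same both ways round. Grip the fin along x, tool centre 57 above the underside. Used, in the bay; may be absent
- used2: reagent cartridge: white box 100 (x) x 40 (y) x 36 mm high, on top an upright grip fin 12 thick (along x) x 28 (y) x 28 tall; 0.14 kg; origin at the centre of its underside; same both ways round. Grip the fin along x, tool centre 57 above the underside. Used, in the bay; may be absent
- used3: reagent cartridge: white box 100 (x) x 40 (y) x 36 mm high, on top an upright grip fin 12 thick (along x) x 28 (y) x 28 tall; 0.14 kg; origin at the centre of its underside; same both ways round. Grip the fin along x, tool centre 57 above the underside. Used, in the bay; may be absent
- waste_tray: grey open tray, fixed, 150 (x) x 140 (y) x 32 high, walls and floor 5 thick; origin at the centre of its underside; holds two cartridges side by side with their long sides along x, at y -33 and 33
- reagent_bottle: bystander: glass bottle 72 wide, 170 tall, origin under its centre
- tip_box: bystander: blue pipette tip box 85 x 125 x 77, origin under its centre
- tube_rack: bystander: yellow tube rack 80 x 170 x 85 with tubes, origin under its centre
Things that resemble listed ones, but are neither listed nor needed, are in the scene too. Leave any red or turquoise look-alike of the fresh1 alone. What is shaped like the fresh3 but pink is not meant.

How it is judged:
By the outcome, as a careful person would: the job done as asked, in the order asked, and still so for the second after the job is handed in, with the robot touching nothing.
Of fresh1, fresh2, fresh3 only 2 to 3 are there at a start; the rules pass over those that are not, and their reading is None.
Of used1, used2, used3 only 1 to 2 are there at a start; the rules pass over those that are not, and their reading is None.
At some moment in a run one of fresh1, fresh2, fresh3 may be knocked a few centimetres aside while the robot is not near it.
It also fails if it takes over 210 s, if anything falls off the work surface, if the arm or the gripper's body presses on something with over 40 N, if the wrist force passes 120 N, or if a joint passes its speed limit or range.

## Working session

There is one attempt and no reset: what is moved stays moved. The work goes in short steps, Python scripts to look and compute and a tool call to move; the robot and the scene stay as the last step left them, time stands still between calls to the robot, and variables do not carry over. Pictures are saved under pics/ and viewed, at most 14 in all, crops included, and the job is handed in when it is done.

Besides the shell and the picture viewer there is one more tool, called as name(argument=value, ...), one argument or row to a line, values as JSON. play_rows: Moves the arm, as the interface text tells. Its arguments: {"type":"object","properties":{"travel":{"type":"array","items":{"type":"array","items":{"type":"number"}}},"roll":{"type":"array","items":{"type":"number"}},"claw":{"type":"array","items":{"type":"number"}},"force":{"type":"number"}},"required":["travel","roll","claw"]}

```bash
ls; mkdir -p pics; python3 - <<'E'
from plant import arm
import cv2,numpy as np,json
for n in("scene","top"):
    c=arm.camera(n); cv2.imwrite(f"pics/{n}0.png",cv2.resize(c["color"][:,:,::-1],(800,600),interpolation=cv2.INTER_CUBIC)); cv2.imwrite(f"raw_{n}.png",c["color"][:,:,::-1])
    print(n,c["fx"],c["fy"],c["cx"],c["cy"],np.round(c["view"],4).tolist())
s=arm.sense();print({k:np.round(v,3).tolist() for k,v in s.items()})
E
```

```text
pics
scene 390.843201346126 390.843201346126 257.74632936886104 194.4035862675755 [[-0.5251, 0.851, 0.013, 0.3508], [0.7029, 0.4422, -0.5571, -0.2629], [-0.4798, -0.2834, -0.8304, 1.5179], [0.0, 0.0, 0.0, 1.0]]
top 432.0477894400372 432.0477894400372 257.6715575508162 188.29538210170068 [[-0.0261, -0.9997, 0.0002, -0.0948], [-0.998, 0.026, -0.0579, 0.5204], [0.0579, -0.0017, -0.9983, 1.623], [0.0, 0.0, 0.0, 1.0]]
{'time': 0.1, 'joints': [1.008, 0.246, 1.559, 0.0, 1.339, -0.174], 'qvel': [-0.002, -0.002, -0.002, -0.001, 0.002, -0.0], 'joint_torque': [-0.0, -43.068, -32.713, -0.0, 0.003, -0.0], 'ee_pos': [0.246, 0.601, 0.249], 'eef_rot': [[-0.925, 0.379, -0.001], [0.379, 0.925, -0.001], [0.0, -0.002, -1.0]], 'force': [-0.807, 0.687, -0.139], 'moment': [-0.015, 0.036, -0.096], 'grip_force': 0.0, 'grip_width': 0.085}
```

View pics/scene0.png

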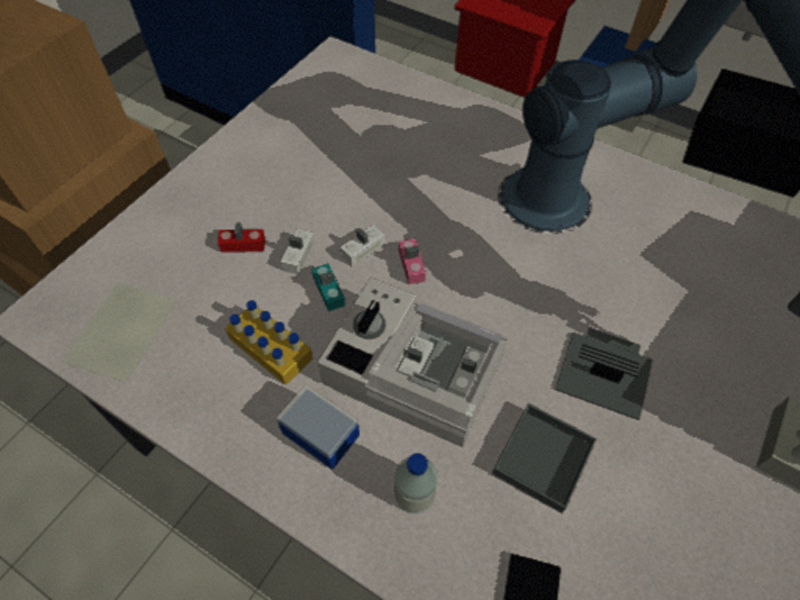

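View pics/top0.png

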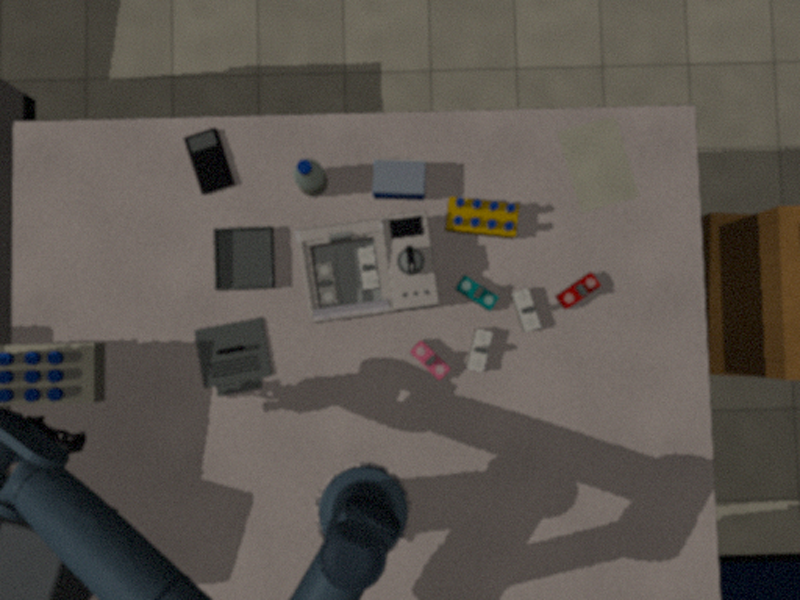

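The top view, in 800x600 pixels, shows:
- Fresh cartridges at (527,309) and (480,349).
- Used cartridges in the bay at (325,283) and (368,268).
- The tray at (245,258), the cover at (233,355) with its lip toward the robot, and the knob at (410,260).

```bash
cat > h.py <<'E'
import cv2,numpy as np
from plant import arm
def grab(n,save=None):
    c=arm.camera(n)
    if save: cv2.imwrite(save,c["color"][:,:,::-1])
    return c
def ray(c,uv,z):
    V=np.array(c["view"]);R,t=V[:3,:3],V[:3,3];o=-R.T@t
    d=R.T@np.array([(uv[0]-c["cx"])/c["fx"],(uv[1]-c["cy"])/c["fy"],1]);return o+d*(z-o[2])/d[2]
def proj(c,p):
    V=np.array(c["view"]);q=V[:3,:3]@np.asarray(p)+V[:3,3];return np.array([c["fx"]*q[0]/q[2]+c["cx"],c["fy"]*q[1]/q[2]+c["cy"]])
def whites(c,thr=120,smax=45,amin=40):
    hsv=cv2.cvtColor(c["color"],cv2.COLOR_RGB2HSV)
    m=((hsv[:,:,2]>thr)&(hsv[:,:,1]<smax)).astype(np.uint8)*255
    return m,[k for k in cv2.findContours(m,cv2.RETR_EXTERNAL,cv2.CHAIN_APPROX_NONE)[0] if cv2.contourArea(k)>amin]
E
python3 - <<'E'
from h import *
c=grab("top");s=grab("scene");im=c["color"]
print("bench",im[200,230],im[150,230],"fresh",im[198,338],im[224,305],im[223,307],"an",im[205,237],im[185,280])
for n,uv in(("f1",(337,197.5)),("f2",(307,223))):print(n,ray(c,uv,.036))
cv2.imwrite("pics/a.png",cv2.resize(im[130:260,110:270,::-1],(800,650),interpolation=cv2.INTER_CUBIC)[:600])
cv2.imwrite("pics/b.png",cv2.resize(im[130:250,230:390,::-1],(800,600),interpolation=cv2.INTER_CUBIC))
cv2.imwrite("pics/c.png",cv2.resize(s["color"][170:320,200:400,::-1],(800,600),interpolation=cv2.INTER_CUBIC))
E
```

```text
bench [115 108 102] [105  99  92] fresh [59 60 58] [71 73 65] [60 64 64] an [117 109 101] [80 77 72]
f1 [ 0.47432747 -0.40385395  0.036     ]
f2 [ 0.38225652 -0.28862922  0.036     ]
```

View pics/a.png

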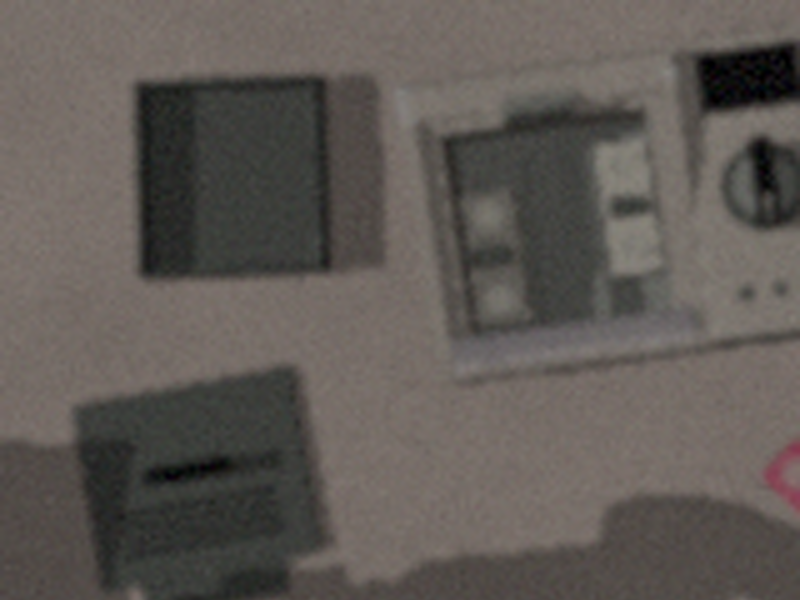

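View pics/b.png

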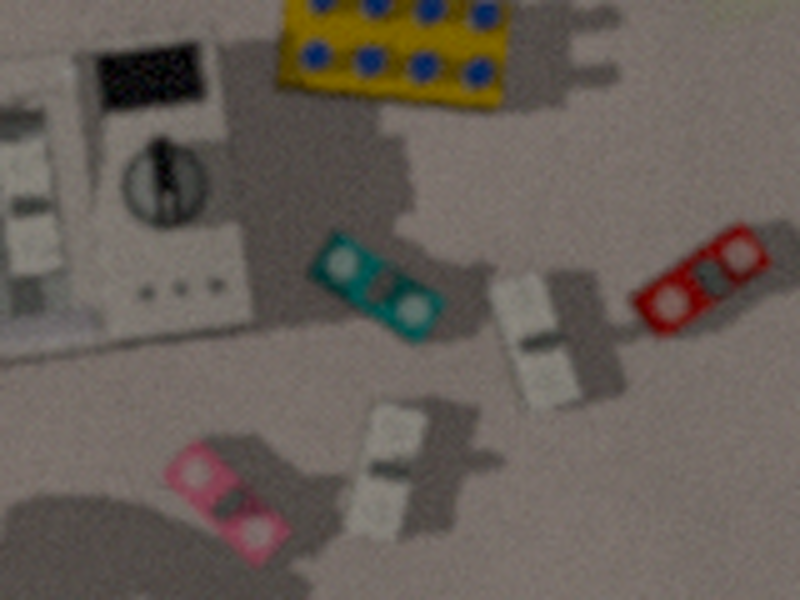

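View pics/c.png

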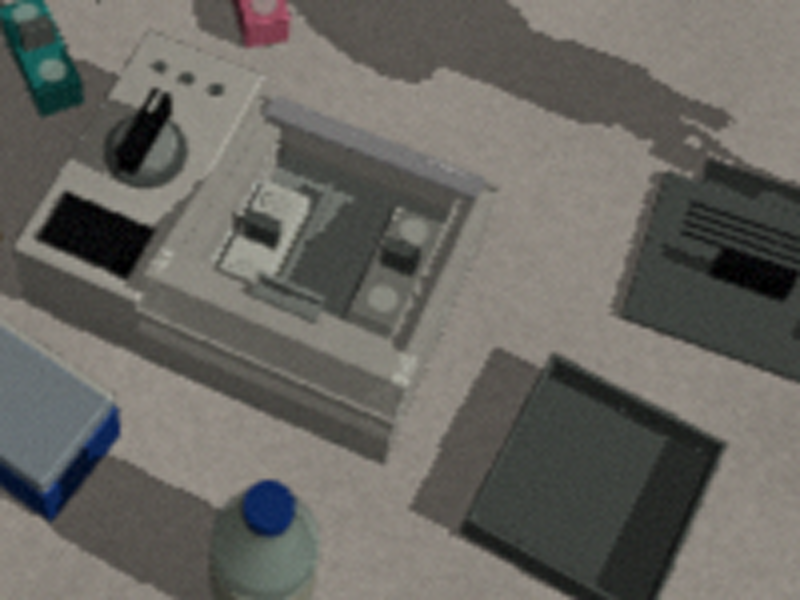

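Crop views, at 5x or 4x scale:
- The front of the analyser faces the robot. Used cartridges stand in lane 1 (fin at a (632,205)) and lane 3 (fin at a (490,255)), and lane 2 is empty.
- The cover's lip points toward the robot. Its rib is at a (190,468).
- The fresh fins are at b (540,342) and b (390,468).

I fit the poses from these corners next.

```bash
cat > m.py <<'E'
from h import *
from scipy.optimize import least_squares
c=grab("top");s=grab("scene")
A=lambda p:(c,np.array([110+(p[0]+.5)/5-.5,130+(p[1]+.5)/5-.5]))
B=lambda p:(c,np.array([230+(p[0]+.5)/5-.5,130+(p[1]+.5)/5-.5]))
C=lambda p:(s,np.array([200+(p[0]+.5)/4-.5,170+(p[1]+.5)/4-.5]))
def fit(name,obs,x0):
    def W(x,p):
        cs,sn=np.cos(x[2]),np.sin(x[2]);return np.array([x[0]+cs*p[0]-sn*p[1],x[1]+sn*p[0]+cs*p[1],p[2]])
    f=lambda x:np.concatenate([proj(cam,W(x,np.array(p)/1000))-uv for (cam,uv),p in obs])
    r=least_squares(f,x0,loss="soft_l1",f_scale=.7)
    print(name,np.round(r.x,4),"res",np.round(f(r.x),1).tolist());return r.x
if __name__=="__main__":
    fit("an",[(B((253,322)),(-108,-205,95)),(C((150,30)),(-108,-205,95)),(B((217,40)),(115,-205,95)),(C((20,242)),(115,-205,95)),(C((265,78)),(-108,-100,95)),(B((165,187)),(0,-152,106)),(C((146,150)),(0,-152,106)),(A((768,185)),(0,-152,106))],[.55,0,.1])
    fit("cover",[(A((75,408)),(85,84,8)),(A((297,366)),(85,-84,8)),(A((330,545)),(-59,-84,8)),(A((190,467)),(20,0,39)),(C((617,312)),(85,-84,8)),(C((658,172)),(-59,-84,8))],[.4,.25,.1])
    for n,(dx,dy) in(("tray",(75,70)),("tray90",(70,75))):
        fit(n,[(A((137,85)),(dx,dy,32)),(A((326,78)),(dx,-dy,32)),(A((328,270)),(-dx,-dy,32)),(A((143,277)),(-dx,dy,32)),(C((553,355)),(-dx,-dy,32)),(C((722,445)),(-dx,dy,32)),(C((463,530)),(dx,-dy,32))],[.6,.2,0])
    fit("f1",[(B((490,283)),(50,20,36)),(B((540,274)),(50,-20,36)),(B((580,402)),(-50,-20,36)),(B((535,411)),(-50,20,36)),(B((542,341)),(0,0,62))],[.47,-.4,0.2])
    fit("f2",[(B((376,402)),(50,20,36)),(B((427,408)),(50,-20,36)),(B((394,541)),(-50,-20,36)),(B((343,531)),(-50,20,36)),(B((391,468)),(0,0,62))],[.38,-.29,-.2])
    fit("u1",[(A((592,147)),(50,20,46)),(A((645,141)),(50,-20,46)),(A((660,270)),(-50,-20,46)),(A((610,277)),(-50,20,46)),(A((631,206)),(0,0,72)),(C((270,180)),(-50,-20,46)),(C((312,192)),(-50,20,46)),(C((217,262)),(50,-20,46))],[.55,-.05,.1])
    fit("u3",[(A((490,256)),(0,0,72)),(A((468,190)),(50,20,46)),(A((512,188)),(50,-20,46)),(A((528,320)),(-50,-20,46)),(C((397,208)),(-50,-20,46)),(C((440,220)),(-50,20,46))],[.5,.05,.1])
E
python3 m.py
```

```text
an [0.5752 0.0242 0.096 ] res [0.4, 0.8, 0.2, -0.5, -0.0, -3.7, -2.8, 1.1, 0.9, -0.5, -0.2, -0.3, -0.1, -0.7, -0.8, 0.1]
cover [0.3763 0.3    0.175 ] res [0.4, -0.3, -0.6, -0.7, -0.0, 0.8, 0.2, 0.5, -0.1, 1.0, 0.1, -0.7]
tray [0.6168 0.2728 0.0179] res [-0.4, -1.1, -1.1, -1.4, -0.2, -0.1, -0.5, 0.1, -1.1, -0.7, 0.8, -0.3, -0.5, -2.4]
tray90 [0.6148 0.2731 0.0402] res [-2.1, 1.2, -0.2, 0.0, 1.4, -1.5, -1.5, -0.2, -3.6, -0.4, 1.9, 0.7, -0.6, -4.5]
f1 [ 0.4722 -0.4028  0.2662] res [0.1, 0.6, 0.3, -0.7, 0.3, -0.7, -1.0, 0.6, 0.0, 0.0]
f2 [ 0.3804 -0.2874 -0.2686] res [-0.2, -0.8, 0.0, 0.6, 0.4, 0.1, 0.1, -0.5, -0.3, 0.5]
u1 [ 0.5801 -0.026   0.109 ] res [0.1, 0.2, 0.1, -0.0, 0.6, 0.6, -0.0, 0.7, -1.0, 0.2, -0.5, -0.3, 0.5, 1.5, -1.0, 4.6]
u3 [0.548  0.0725 0.1072] res [0.5, -0.4, -1.3, 0.8, 0.5, -0.2, 0.7, -0.1, -0.1, -0.4, 1.1, 1.5]
```

```bash
cat >> h.py <<'E'
AN=np.array([.5752,.0242,.100])
def anw(p,a=AN):
    cs,sn=np.cos(a[2]),np.sin(a[2]);return np.array([a[0]+cs*p[0]-sn*p[1],a[1]+sn*p[0]+cs*p[1]])
def plan(x,y,z,yaw,src=None):
    "travel (mm) and roll taking tool to x,y,z with tool y at angle yaw (mod pi); src=(pos,R) or sensed"
    if src is None: st=arm.sense();src=(np.array(st["ee_pos"]),np.array(st["eef_rot"]))
    p,R=src;d=R.T@(np.array([x,y,z])-p)*1000
    cur=np.arctan2(R[1,1],R[0,1]);r=(cur-yaw+np.pi/2)%np.pi-np.pi/2
    c,s=np.cos(r),np.sin(r);R2=R@np.array([[c,-s,0],[s,c,0],[0,0,1]])
    print("travel",np.round(d,1),"roll",round(r,3));return np.array([x,y,z]),R2
E
python3 - <<'E'
from h import *
s=plan(.580,-.026,.17,.105);plan(.580,-.026,.067,.105,s)
E
```

```text
travel [-546.6 -454.    79.9] roll 1.077
travel [1.00e-01 0.00e+00 1.03e+02] roll -0.0
```

play_rows(
  travel=[
    [-30,-25,0],
    [-60,-50,0],
    [-90,-75,0],
    [-120,-100,0],
    [-150,-125,0],
    [-180,-150,0],
    [-210,-175,0],
    [-240,-200,0],
  ],
  roll=[0,0,0,0,0,0,0,0],
  claw=[90,90,90,90,90,90,90,90],
  force=40,
)

```text
time: 0.97
ee_pos: [0.3931, 0.3238, 0.2501]
eef_rot: [[-0.925, 0.379, 0.001], [0.379, 0.925, 0.0], [-0.0, 0.0, -1.0]]
force: [1.4, 0.0, -1.0]
grip_width: 0.0553
grip_force: 0.0
```

play_rows(
  travel=[
    [-38,-32,0],
    [-76,-64,0],
    [-114,-96,0],
    [-152,-128,0],
    [-190,-160,0],
    [-230,-190,0],
    [-270,-224,0],
    [-306,-254,30],
  ],
  roll=[0.12,0.24,0.36,0.48,0.6,0.72,0.84,0.96],
  claw=[90,90,90,90,90,90,90,90],
)

```text
time: 1.63
ee_pos: [0.5505, 0.0302, 0.2412]
eef_rot: [[-0.214, 0.977, 0.005], [0.977, 0.214, -0.001], [-0.002, 0.005, -1.0]]
force: [0.8, 1.2, -0.2]
grip_width: 0.0558
grip_force: 0.0
```

```bash
python3 - <<'E'
from h import *
st=arm.sense();print(st["ee_pos"],st["grip_width"],st["time"])
plan(.580,-.026,.067,.105)
E
```

```text
[0.55052366 0.03015836 0.24117165] 0.05584978733172071 1.6333
travel [-60.8  15.9 174.4] roll 0.111
```

play_rows(
  travel=[
    [-30,8,20],
    [-61,16,40],
    [-61,16,60],
    [-61,16,80],
    [-61,16,80],
    [-61,16,80],
    [-61,16,80],
    [-61,16,80],
  ],
  roll=[0.11,0.11,0.11,0.11,0.11,0.11,0.11,0.11],
  claw=[90,90,90,90,90,90,90,90],
)

```text
time: 2.3
ee_pos: [0.5785, -0.0233, 0.1606]
eef_rot: [[-0.112, 0.994, 0.003], [0.994, 0.112, -0.001], [-0.001, 0.003, -1.0]]
force: [-0.1, -0.4, 0.8]
grip_width: 0.0548
grip_force: 0.0
```

```bash
python3 - <<'E'
from h import *
st=arm.sense();print(st["ee_pos"],st["grip_width"],st["time"])
s=plan(.580,-.026,.067,.105)
E
```

```text
[ 0.5784893  -0.02326986  0.16063724] 0.054800084438391884 2.3
travel [-2.8  0.9 93.6] roll 0.008
```

play_rows(
  travel=[
    [-3,1,25],
    [-3,1,50],
    [-3,1,75],
    [-3,1,94],
    [-3,1,94],
    [-3,1,94],
    [-3,1,94],
    [-3,1,94],
  ],
  roll=[0,0,0,0,0,0,0,0],
  claw=[90,90,90,90,90,255,255,255],
)

```text
time: 2.97
ee_pos: [0.5804, -0.0265, 0.067]
eef_rot: [[-0.112, 0.994, 0.004], [0.994, 0.112, -0.001], [-0.001, 0.004, -1.0]]
force: [1.1, 1.1, 0.3]
grip_width: 0.0193
grip_force: 0.0
```

play_rows(
  travel=[
    [0,0,0],
    [0,0,0],
    [0,0,-30],
    [0,0,-60],
    [0,0,-90],
    [0,0,-120],
    [0,0,-140],
    [0,0,-140],
  ],
  roll=[0,0,0,0,0,0,0,0],
  claw=[255,255,255,255,255,255,255,255],
)

```text
time: 3.63
ee_pos: [0.5815, -0.0269, 0.2106]
eef_rot: [[-0.112, 0.994, 0.01], [0.994, 0.112, -0.002], [-0.003, 0.009, -1.0]]
force: [0.8, 0.2, -0.8]
grip_width: 0.0114
grip_force: 39.7
```

```bash
python3 - <<'E'
from h import *
st=arm.sense();print(st["ee_pos"],st["grip_width"],st["time"])
T=np.array([.6168,.2728]);y=.018
for k in(1,-1):
  print("slot",T+.033*k*np.array([-np.sin(y),np.cos(y)]))
s=plan(*(T-.033*np.array([-np.sin(y),np.cos(y)])),.2,y)
E
```

```text
[ 0.58149405 -0.02688809  0.21058861] 0.011393624610344925 3.6333
slot [0.61620603 0.30579465]
slot [0.61739397 0.23980535]
travel [261.   65.4  10.3] roll 0.094
```

play_rows(
  travel=[
    [38,0,0],
    [76,5,0],
    [114,15,0],
    [152,26,0],
    [190,38,0],
    [228,50,0],
    [266,61,0],
    [300,66,0],
  ],
  roll=[0,0.02,0.04,0.06,0.08,0.094,0.094,0.094],
  claw=[255,255,255,255,255,255,255,255],
)

```text
time: 4.3
ee_pos: [0.6104, 0.2814, 0.2028]
eef_rot: [[-0.018, 1.0, -0.002], [1.0, 0.018, -0.0], [-0.0, -0.002, -1.0]]
force: [0.8, 0.7, -0.2]
grip_width: 0.0112
grip_force: 39.5
```

play_rows(
  travel=[
    [27,4,0],
    [27,4,20],
    [27,4,50],
    [27,4,80],
    [27,4,100],
    [27,4,110],
    [27,4,115],
    [27,4,115],
  ],
  roll=[0,0,0,0,0,0,0,0],
  claw=[255,255,255,255,255,255,255,255],
)

```text
time: 4.97
ee_pos: [0.6136, 0.306, 0.0881]
eef_rot: [[-0.018, 1.0, -0.002], [1.0, 0.018, -0.001], [-0.001, -0.002, -1.0]]
force: [-0.6, -0.1, -0.7]
grip_width: 0.0113
grip_force: 39.5
```

```bash
python3 - <<'E'
from h import *
st=arm.sense();print(st["ee_pos"],st["grip_width"],st["time"])
s=plan(.6162,.3058,.064,.018)
c=grab("top");s=grab("scene")
a=cv2.resize(c["color"][160:260,120:270,::-1],(400,267));b=cv2.resize(s["color"][200:340,270:420,::-1],(400,373))
cv2.imwrite("pics/d.png",np.vstack([a,b])[:600])
E
```

```text
[0.61361238 0.30595268 0.08813922] 0.011269491341359773 4.9667
travel [-0.2  2.6 24.1] roll -0.0
```

View pics/d.png

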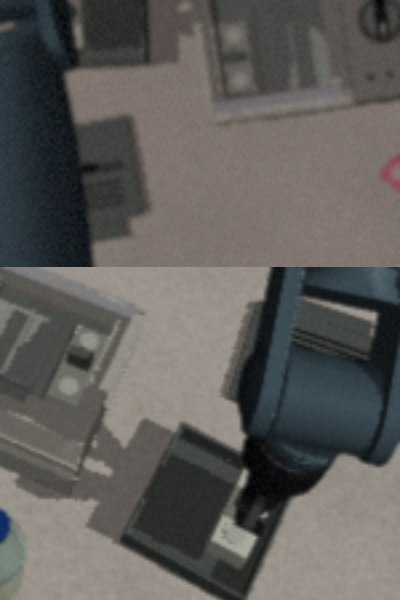

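The carried cartridge is over the left half of the tray, at (240,530) in the lower panel. I lower it, release it, and go on to the cartridge in lane 3.

play_rows(
  travel=[
    [0,3,12],
    [0,3,22],
    [0,3,23],
    [0,3,23],
    [0,3,23],
    [0,3,23],
    [0,3,23],
    [0,3,23],
  ],
  roll=[0,0,0,0,0,0,0,0],
  claw=[255,255,255,255,100,90,90,90],
)

```text
time: 5.73
ee_pos: [0.6178, 0.3065, 0.0674]
eef_rot: [[-0.018, 1.0, 0.001], [1.0, 0.018, 0.0], [0.0, 0.001, -1.0]]
force: [-0.2, 0.2, 0.3]
grip_width: 0.055
grip_force: 0.0
```

play_rows(
  travel=[
    [0,0,-30],
    [0,0,-60],
    [0,0,-90],
    [-38,0,-100],
    [-76,0,-110],
    [-114,0,-110],
    [-152,0,-110],
    [-180,0,-110],
  ],
  roll=[0,0,0,0,0,0,0,0],
  claw=[90,90,90,90,90,90,90,90],
)

```text
time: 6.4
ee_pos: [0.6208, 0.1238, 0.1776]
eef_rot: [[-0.017, 1.0, 0.002], [1.0, 0.017, -0.001], [-0.001, 0.002, -1.0]]
force: [0.2, 0.1, -0.5]
grip_width: 0.0557
grip_force: 0.0
```

```bash
python3 - <<'E'
from h import *
st=arm.sense();print(st["ee_pos"],st["grip_width"],st["time"])
s=plan(.548,.0725,.1,.105)
E
```

```text
[0.6207582  0.12375246 0.17761083] 0.05566680009069427 6.4
travel [-50.  -73.7  77.5] roll -0.088
```

play_rows(
  travel=[
    [-25,-35,0],
    [-50,-74,0],
    [-50,-74,25],
    [-50,-74,50],
    [-50,-74,80],
    [-50,-74,80],
    [-50,-74,80],
    [-50,-74,80],
  ],
  roll=[-0.088,-0.088,-0.088,-0.088,-0.088,-0.088,-0.088,-0.088],
  claw=[90,90,90,90,90,90,90,90],
)

```text
time: 7.07
ee_pos: [0.5487, 0.0751, 0.0983]
eef_rot: [[-0.106, 0.994, 0.002], [0.994, 0.106, -0.0], [-0.0, 0.002, -1.0]]
force: [0.7, 0.3, 1.0]
grip_width: 0.0552
grip_force: 0.0
```

play_rows(
  travel=[
    [0,0,15],
    [0,0,30],
    [0,0,31],
    [0,0,31],
    [0,0,31],
    [0,0,31],
    [0,0,31],
    [0,0,31],
  ],
  roll=[0,0,0,0,0,0,0,0],
  claw=[90,90,90,180,255,255,255,255],
)

```text
time: 7.73
ee_pos: [0.5488, 0.075, 0.0673]
eef_rot: [[-0.106, 0.994, 0.003], [0.994, 0.106, -0.0], [-0.0, 0.003, -1.0]]
force: [-0.4, -0.2, 6.5]
grip_width: 0.0116
grip_force: 40.3
```

play_rows(
  travel=[
    [0,0,0],
    [0,0,-30],
    [0,0,-60],
    [0,0,-90],
    [0,0,-120],
    [30,0,-140],
    [60,0,-140],
    [95,0,-140],
  ],
  roll=[0,0,0,0,0,0,0,0],
  claw=[255,255,255,255,255,255,255,255],
)

```text
time: 8.4
ee_pos: [0.5382, 0.1698, 0.2077]
eef_rot: [[-0.104, 0.995, 0.004], [0.995, 0.104, 0.0], [-0.0, 0.004, -1.0]]
force: [0.7, 0.4, -1.0]
grip_width: 0.0112
grip_force: 39.5
```

```bash
python3 - <<'E'
from h import *
st=arm.sense();print(st["ee_pos"],st["grip_width"],st["time"])
s=plan(.6174,.2398,.064,.018)
E
```

```text
[0.53824281 0.16980889 0.20765938] 0.011229309762114078 8.4
travel [ 61.5  85.5 144. ] roll 0.086
```

play_rows(
  travel=[
    [20,25,0],
    [40,55,0],
    [61,85,0],
    [61,85,35],
    [61,85,70],
    [61,85,100],
    [61,85,115],
    [61,85,115],
  ],
  roll=[0.086,0.086,0.086,0.086,0.086,0.086,0.086,0.086],
  claw=[255,255,255,255,255,255,255,255],
)

```text
time: 9.07
ee_pos: [0.612, 0.2384, 0.0853]
eef_rot: [[-0.02, 1.0, -0.01], [1.0, 0.02, -0.002], [-0.002, -0.01, -1.0]]
force: [-0.7, 0.0, -1.5]
grip_width: 0.0114
grip_force: 39.7
```

play_rows(
  travel=[
    [0,0,10],
    [0,0,20],
    [0,0,27],
    [0,0,28],
    [0,0,28],
    [0,0,28],
    [0,0,28],
    [0,0,28],
  ],
  roll=[0,0,0,0,0,0,0,0],
  claw=[255,255,255,255,255,90,90,90],
)

```text
time: 9.73
ee_pos: [0.6162, 0.2393, 0.0637]
eef_rot: [[-0.02, 1.0, 0.002], [1.0, 0.02, 0.0], [0.0, 0.002, -1.0]]
force: [0.1, -0.5, 1.4]
grip_width: 0.0471
grip_force: 0.0
```

play_rows(
  travel=[
    [0,0,-30],
    [0,0,-60],
    [0,0,-90],
    [0,0,-120],
    [-38,-10,-140],
    [-76,-20,-140],
    [-110,-30,-140],
    [-150,-40,-140],
  ],
  roll=[0,0,0,0,0,0,0,0],
  claw=[90,90,90,90,90,90,90,90],
)

```text
time: 10.4
ee_pos: [0.5784, 0.0876, 0.2041]
eef_rot: [[-0.022, 1.0, 0.003], [1.0, 0.022, 0.0], [0.0, 0.003, -1.0]]
force: [0.7, -0.0, 0.1]
grip_width: 0.055
grip_force: 0.0
```

```bash
python3 - <<'E'
from h import *
st=arm.sense();print(st["ee_pos"],st["grip_width"],st["time"])
s=plan(.3804,-.2874,.15,-.2686)
c=grab("top");s=grab("scene")
a=cv2.resize(c["color"][130:240,130:360,::-1],(690,330),interpolation=cv2.INTER_CUBIC);b=cv2.resize(s["color"][130:310,130:400,::-1],(405,270))
b=np.hstack([b,np.zeros((270,285,3),np.uint8)])
cv2.imwrite("pics/e.png",np.vstack([a,b]))
E
```

```text
[0.57837001 0.08760035 0.20407735] 0.05497329591120229 10.4
travel [-370.7 -206.1   53.5] roll 0.29
```

View pics/e.png

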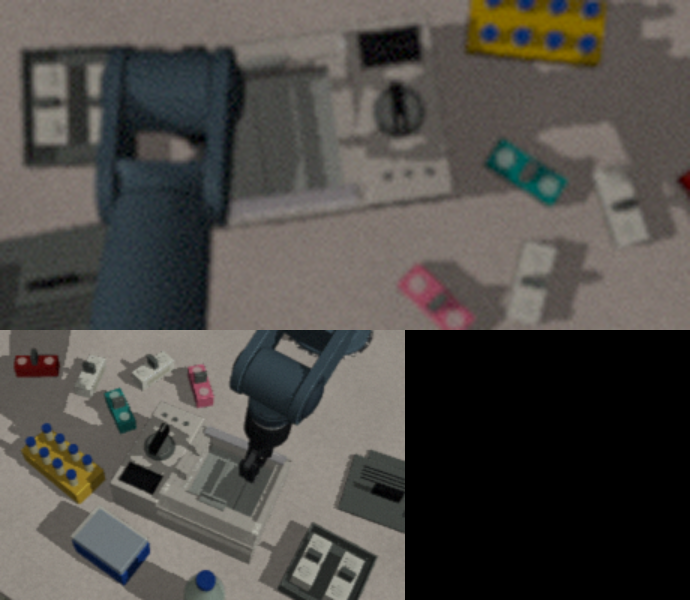

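Both used cartridges are in the tray, and the fresh ones are still at their first-measured places. Next I fetch fresh 2.

play_rows(
  travel=[
    [-34,-19,0],
    [-68,-38,0],
    [-102,-57,0],
    [-136,-76,0],
    [-170,-95,0],
    [-204,-114,0],
    [-238,-133,0],
    [-272,-152,0],
  ],
  roll=[0,0,0,0,0,0,0,0],
  claw=[90,90,90,90,90,90,90,90],
)

```text
time: 11.17
ee_pos: [0.4314, -0.1878, 0.2034]
eef_rot: [[-0.021, 1.0, 0.002], [1.0, 0.021, -0.001], [-0.001, 0.002, -1.0]]
force: [-0.0, -0.6, 0.1]
grip_width: 0.0554
grip_force: 0.0
```

play_rows(
  travel=[
    [-33,-18,0],
    [-66,-36,0],
    [-99,-54,20],
    [-99,-54,50],
    [-99,-54,50],
    [-99,-54,50],
    [-99,-54,50],
    [-99,-54,50],
  ],
  roll=[0.1,0.2,0.29,0.29,0.29,0.29,0.29,0.29],
  claw=[90,90,90,90,90,90,90,90],
)

```text
time: 11.83
ee_pos: [0.3813, -0.2867, 0.1545]
eef_rot: [[0.265, 0.964, 0.002], [0.964, -0.265, -0.002], [-0.002, 0.003, -1.0]]
force: [0.1, -0.3, -0.1]
grip_width: 0.0556
grip_force: 0.0
```

```bash
python3 - <<'E'
from h import *
st=arm.sense();print(st["ee_pos"],st["grip_width"],st["time"])
s=plan(.3804,-.2874,.057,-.2686)
c=grab("top")
print(len(whites(c,95,30)[1]))
hsv=cv2.cvtColor(c["color"],cv2.COLOR_RGB2HSV)
for(u,v) in((337,190),(337,206),(309,215),(290,160)):print(c["color"][v,u],hsv[v,u])
E
```

```text
[ 0.38134826 -0.28666167  0.15449492] 0.055573603905924696 11.8333
travel [-0.8 -1.  97.5] roll 0.001
8
[140 133 123] [ 18  31 140]
[134 129 122] [ 18  23 134]
[35 47 51] [98 80 51]
[85 79 73] [15 36 85]
```

play_rows(
  travel=[
    [0,-1,30],
    [0,-1,60],
    [0,-1,90],
    [0,-1,97],
    [0,-1,97],
    [0,-1,97],
    [0,-1,97],
    [0,-1,97],
  ],
  roll=[0,0,0,0,0,0,0,0],
  claw=[90,90,90,90,180,255,255,255],
)

```text
time: 12.55
ee_pos: [0.3805, -0.2878, 0.0581]
eef_rot: [[0.266, 0.964, 0.003], [0.964, -0.266, -0.004], [-0.003, 0.004, -1.0]]
force: [1.6, 0.6, 1.2]
grip_width: 0.0111
grip_force: 39.3
```

play_rows(
  travel=[
    [0,0,0],
    [0,0,0],
    [0,0,-40],
    [0,0,-80],
    [0,0,-120],
    [0,0,-150],
    [0,0,-150],
    [0,0,-150],
  ],
  roll=[0,0,0,0,0,0,0,0],
  claw=[255,255,255,255,255,255,255,255],
)

```text
time: 13.22
ee_pos: [0.3798, -0.2873, 0.2081]
eef_rot: [[0.267, 0.964, 0.003], [0.964, -0.267, -0.004], [-0.003, 0.004, -1.0]]
force: [0.3, -0.1, -1.9]
grip_width: 0.011
grip_force: 39.9
```

```bash
python3 - <<'E'
from h import *
from m import A,B,C,fit,c,s
st=arm.sense();print(st["ee_pos"],st["grip_width"],st["time"])
print(anw((-.012,0)),anw((-.012,-.051)))
plan(*anw((-.012,0)),.2,.10)
cv2.imwrite("pics/f.png",np.hstack([cv2.resize(c["color"][135:211,185:245,::-1],(474,600),interpolation=cv2.INTER_CUBIC)]))
E
```

```text
[ 0.37838617 -0.28564853  0.2044325 ] 0.011305800439052778 13.3167
[0.56325995 0.023002  ] [ 0.56835145 -0.02774321]
travel [346.8  95.8   4.7] roll -0.37
```

View pics/f.png

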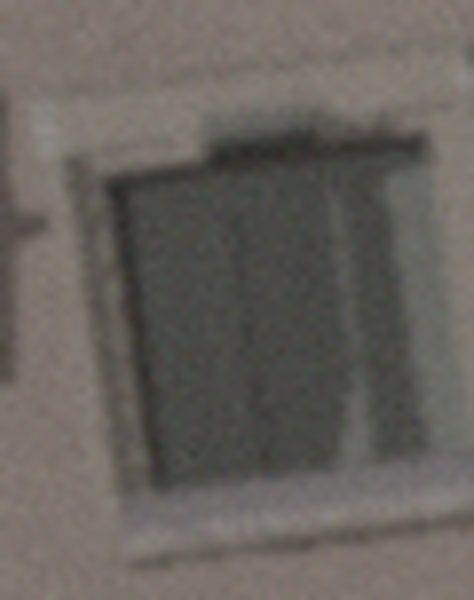

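Bay view (7.9x): the dividers run (240,180)-(262,460) and (335,180)-(360,460), and the catch spans x 205–325 at row 150. I check the analyser pose against them.

```bash
python3 - <<'E'
from h import *
c=grab("top");k=7.9
def loc(px,py,z):
    p=ray(c,(185+(px+.5)/k-.5,135+(py+.5)/k-.5),z)[:2]-AN[:2];cs,sn=np.cos(AN[2]),np.sin(AN[2])
    return np.round(1000*np.array([cs*p[0]+sn*p[1],-sn*p[0]+cs*p[1]]),1)
for n,q in dict(dl1=(240,180,.028),dl2=(262,460,.028),dr1=(335,180,.028),dr2=(360,460,.028),catL=(205,150,.12),catR=(325,142,.12),frontL=(140,560,.08),bayFL=(152,485,.01),bayRL=(125,185,.01),rearL=(35,105,.115)).items():print(n,loc(*q))
plan(*anw((-.012,0)),.2,.10)
E
```

```text
dl1 [65.3 19.3]
dl2 [-69.1  25.1]
dr1 [ 59.6 -25.7]
dr2 [-74.9 -21.2]
catL [67.8 25.8]
catR [ 64.6 -28.3]
frontL [-110.8   81.8]
bayFL [-73.3  80.5]
bayRL [72.4 76.3]
rearL [ 98.6 100.2]
travel [346.6  96.1   4.2] roll -0.37
```

play_rows(
  travel=[
    [38,10,0],
    [76,20,0],
    [114,31,0],
    [152,42,0],
    [190,53,0],
    [228,64,0],
    [266,74,0],
    [300,83,0],
  ],
  roll=[-0.05,-0.1,-0.15,-0.2,-0.25,-0.3,-0.35,-0.37],
  claw=[255,255,255,255,255,255,255,255],
)

```text
time: 14.03
ee_pos: [0.5386, -0.0169, 0.2032]
eef_rot: [[-0.103, 0.995, -0.004], [0.995, 0.103, 0.001], [0.002, -0.004, -1.0]]
force: [0.6, -1.4, -1.0]
grip_width: 0.0111
grip_force: 39.9
```

play_rows(
  travel=[
    [20,15,0],
    [39,29,0],
    [39,29,0],
    [39,29,0],
    [39,29,0],
    [39,29,0],
    [39,29,0],
    [39,29,0],
  ],
  roll=[0,0,0,0,0,0,0,0],
  claw=[255,255,255,255,255,255,255,255],
)

```text
time: 14.7
ee_pos: [0.5637, 0.0215, 0.2055]
eef_rot: [[-0.099, 0.995, -0.0], [0.995, 0.099, -0.0], [0.0, -0.0, -1.0]]
force: [-1.3, 0.3, -1.3]
grip_width: 0.0113
grip_force: 39.9
```

```bash
python3 - <<'E'
from h import *
st=arm.sense();print(st["ee_pos"],st["grip_width"],st["time"])
plan(*anw((-.012,0)),.068,.10)
E
```

```text
[0.56369475 0.02147799 0.20551249] 0.011315583091564116 14.7
travel [  1.6  -0.2 137.5] roll -0.001
```

play_rows(
  travel=[
    [2,0,30],
    [2,0,60],
    [2,0,90],
    [2,0,108],
    [2,0,115],
    [2,0,122],
    [2,0,130],
    [2,0,130],
  ],
  roll=[0,0,0,0,0,0,0,0],
  claw=[255,255,255,255,255,255,255,255],
)

```text
time: 15.37
ee_pos: [0.5638, 0.0241, 0.0753]
eef_rot: [[-0.1, 0.995, -0.0], [0.995, 0.1, 0.0], [0.0, -0.0, -1.0]]
force: [-0.1, -0.1, -0.6]
grip_width: 0.0111
grip_force: 39.8
```

```bash
python3 - <<'E'
from h import *
st=arm.sense();print(st["ee_pos"],st["force"],st["time"])
plan(*anw((-.012,0)),.067,.10)
c=grab("top");s=grab("scene")
a=cv2.resize(c["color"][140:211,185:245,::-1],(406,480),interpolation=cv2.INTER_CUBIC);b=cv2.resize(s["color"][190:280,240:330,::-1],(394,480))
cv2.imwrite("pics/g.png",np.hstack([a,b[:,:394]])[:600])
E
```

```text
[0.56379014 0.02408043 0.07534379] [-0.13274383 -0.13472342 -0.62860229] 15.3667
travel [-1.  -0.6  8.3] roll -0.0
```

View pics/g.png

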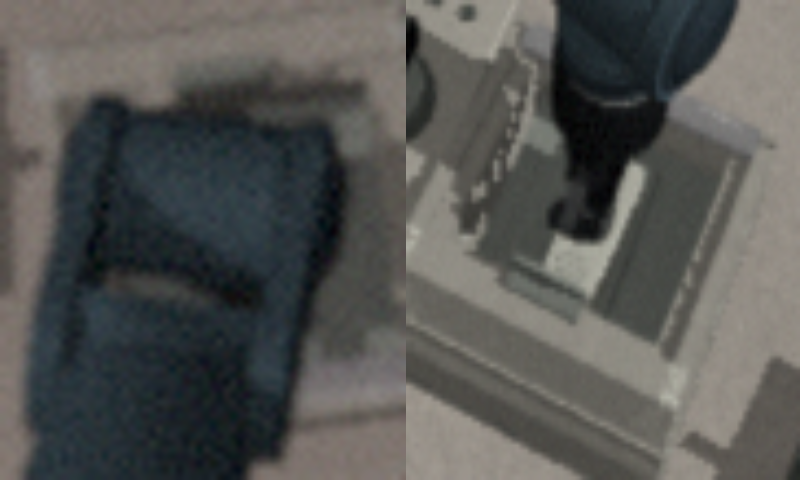

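The cartridge is seated between the lane 2 dividers without contact force. I lower it, release it and fetch fresh 1.

play_rows(
  travel=[
    [0,0,4],
    [0,0,8],
    [0,0,8],
    [0,0,8],
    [0,0,8],
    [0,0,8],
    [0,0,8],
    [0,0,8],
  ],
  roll=[0,0,0,0,0,0,0,0],
  claw=[255,255,255,255,120,90,90,90],
)

```text
time: 16.13
ee_pos: [0.5638, 0.0243, 0.0677]
eef_rot: [[-0.1, 0.995, -0.0], [0.995, 0.1, -0.0], [-0.0, -0.0, -1.0]]
force: [-0.4, -0.0, 0.6]
grip_width: 0.0555
grip_force: 0.0
```

play_rows(
  travel=[
    [0,0,-30],
    [0,0,-60],
    [0,0,-90],
    [0,0,-120],
    [-30,0,-135],
    [-70,0,-135],
    [-110,0,-135],
    [-150,0,-135],
  ],
  roll=[0,0,0,0,0,0,0,0],
  claw=[90,90,90,90,90,90,90,90],
)

```text
time: 16.8
ee_pos: [0.5789, -0.1264, 0.2035]
eef_rot: [[-0.101, 0.995, 0.001], [0.995, 0.101, -0.001], [-0.001, 0.001, -1.0]]
force: [1.0, -0.1, 0.1]
grip_width: 0.0551
grip_force: 0.0
```

```bash
cat > ff.py <<'E'
from h import *
c=grab("top");m,_=whites(c,98,40)
m[:, :300]=0;m[:165]=0;m[260:]=0
m=cv2.morphologyEx(m,cv2.MORPH_CLOSE,np.ones((5,5)))
for k in cv2.findContours(m,cv2.RETR_EXTERNAL,cv2.CHAIN_APPROX_NONE)[0]:
    r=cv2.minAreaRect(k)
    if cv2.contourArea(k)>60: print(np.round(r[0],1),np.round(r[1],1),round(r[2],1),"z36",np.round(ray(c,r[0],.036),4))
E
python3 - <<'E'
from h import *
st=arm.sense();print(st["ee_pos"],st["time"])
plan(.4722,-.4028,.15,.266)
import ff
E
```

```text
[ 0.57893102 -0.12639774  0.20346185] 16.8
travel [-264.2 -134.1   53.5] roll -0.165
[444.2 189.1] [48.4 12.2] 87.1 z36 [ 0.4952 -0.806   0.036 ]
[358. 212.] [ 94. 116.] 90.0 z36 [ 0.4182 -0.4802  0.036 ]
```

```bash
cat > ff.py <<'E'
from h import *
c=grab("top");g=cv2.GaussianBlur(c["color"],(0,0),1).astype(int)
m=((g.min(2)>112)).astype(np.uint8)*255
m[:, :290]=0;m[:165]=0;m[260:]=0;m[:,420:]=0
m=cv2.morphologyEx(m,cv2.MORPH_CLOSE,np.ones((5,5)))
for k in cv2.findContours(m,cv2.RETR_EXTERNAL,cv2.CHAIN_APPROX_NONE)[0]:
    r=cv2.minAreaRect(k)
    if cv2.contourArea(k)>30: print(np.round(r[0],1),np.round(r[1],1),round(r[2],1),"z36",np.round(ray(c,r[0],.036),4))
E
python3 ff.py
```

```text
[387.4 217.6] [23.9 34.3] 72.6 z36 [ 0.3944 -0.5888  0.036 ]
[328.7 229.7] [80.7 64. ] 67.4 z36 [ 0.3554 -0.3686  0.036 ]
[327.5 171.5] [13. 33.] 90.0 z36 [ 0.5728 -0.3718  0.036 ]
```

```bash
sed -i 's/>112/>118/' ff.py; python3 - <<'E'
import ff
from h import *
o=cv2.imread("raw_top.png")[:,:,::-1];t=o[180:218,322:352].astype(np.uint8)
r=cv2.matchTemplate(ff.c["color"][165:260,290:420],t,cv2.TM_CCOEFF_NORMED);print(cv2.minMaxLoc(r),"expected loc (32,15)")
E
```

```text
[336.3 197.9] [25.9  8.9] 71.6 z36 [ 0.4729 -0.4012  0.036 ]
(-0.32749471068382263, 0.9493089318275452, (48, 31), (32, 15)) expected loc (32,15)
```

play_rows(
  travel=[
    [-34,-17,0],
    [-68,-34,0],
    [-102,-51,0],
    [-136,-68,0],
    [-170,-85,0],
    [-204,-102,0],
    [-236,-119,0],
    [-264,-134,0],
  ],
  roll=[0,0,0,0,-0.05,-0.1,-0.15,-0.165],
  claw=[90,90,90,90,90,90,90,90],
)

```text
time: 17.62
ee_pos: [0.4712, -0.4017, 0.2025]
eef_rot: [[-0.264, 0.964, -0.0], [0.964, 0.264, 0.0], [0.0, -0.0, -1.0]]
force: [0.7, -0.8, 0.7]
grip_width: 0.0554
grip_force: 0.0
```

play_rows(
  travel=[
    [0,0,30],
    [0,0,50],
    [0,0,50],
    [0,0,50],
    [0,0,50],
    [0,0,50],
    [0,0,50],
    [0,0,50],
  ],
  roll=[0,0,0,0,0,0,0,0],
  claw=[90,90,90,90,90,90,90,90],
)

```text
time: 18.28
ee_pos: [0.4725, -0.4012, 0.1541]
eef_rot: [[-0.263, 0.965, 0.001], [0.965, 0.263, -0.002], [-0.002, 0.001, -1.0]]
force: [-0.6, 0.4, -0.4]
grip_width: 0.0554
grip_force: 0.0
```

```bash
python3 - <<'E'
from h import *
st=arm.sense();print(st["ee_pos"],st["time"])
plan(.4724,-.4022,.057,.266)
s=grab("scene");o=cv2.imread("raw_scene.png")[:,:,::-1]
u,v=np.round(proj(s,(.4724,-.4022,.04))).astype(int);print(u,v)
t=np.ascontiguousarray(o[v-14:v+15,u-14:u+15]);a=np.ascontiguousarray(s["color"][v-44:v+45,u-44:u+45])
print(cv2.minMaxLoc(cv2.matchTemplate(a,t,cv2.TM_CCOEFF_NORMED)),"exp 30,30")
E
```

```text
[ 0.47249936 -0.40123069  0.15407589] 18.2833
travel [-0.7 -0.4 97.1] roll -0.0
190 157
(-0.47623777389526367, 0.8992128968238831, (15, 0), (30, 30)) exp 30,30
```

Fresh 1 is still in place, so I grasp it.

play_rows(
  travel=[
    [-1,0,30],
    [-1,0,60],
    [-1,0,90],
    [-1,0,97],
    [-1,0,97],
    [-1,0,97],
    [-1,0,97],
    [-1,0,97],
  ],
  roll=[0,0,0,0,0,0,0,0],
  claw=[90,90,90,90,180,255,255,255],
)

```text
time: 19.0
ee_pos: [0.473, -0.4032, 0.0578]
eef_rot: [[-0.262, 0.965, 0.002], [0.965, 0.262, -0.003], [-0.003, 0.001, -1.0]]
force: [-0.7, 0.9, -0.9]
grip_width: 0.0115
grip_force: 39.0
```

play_rows(
  travel=[
    [0,0,0],
    [0,0,0],
    [0,0,-40],
    [0,0,-80],
    [0,0,-120],
    [0,0,-150],
    [0,0,-150],
    [0,0,-150],
  ],
  roll=[0,0,0,0,0,0,0,0],
  claw=[255,255,255,255,255,255,255,255],
)

```text
time: 19.67
ee_pos: [0.4727, -0.4028, 0.2083]
eef_rot: [[-0.262, 0.965, 0.003], [0.965, 0.262, -0.004], [-0.004, 0.002, -1.0]]
force: [0.6, 0.1, -2.0]
grip_width: 0.011
grip_force: 39.5
```

```bash
python3 - <<'E'
from h import *
st=arm.sense();print(st["ee_pos"],st["grip_width"],st["time"])
plan(*anw((-.012,-.051)),.2,.10)
E
```

```text
[ 0.47274836 -0.402822    0.20826871] 0.010958282305244621 19.6667
travel [337.  190.5   7.2] roll 0.165
```

play_rows(
  travel=[
    [34,19,-20],
    [68,38,-25],
    [102,57,-25],
    [136,76,-25],
    [170,95,-25],
    [204,114,-25],
    [238,133,-25],
    [272,152,-25],
  ],
  roll=[0,0,0,0,0.05,0.1,0.15,0.165],
  claw=[255,255,255,255,255,255,255,255],
)

```text
time: 20.33
ee_pos: [0.5463, -0.0973, 0.2281]
eef_rot: [[-0.098, 0.995, -0.004], [0.995, 0.098, 0.002], [0.002, -0.004, -1.0]]
force: [0.6, -1.1, -1.2]
grip_width: 0.0112
grip_force: 39.4
```

play_rows(
  travel=[
    [35,14,0],
    [70,27,0],
    [70,27,0],
    [70,27,0],
    [70,27,0],
    [70,27,0],
    [70,27,0],
    [70,27,0],
  ],
  roll=[0,0,0,0,0,0,0,0],
  claw=[255,255,255,255,255,255,255,255],
)

```text
time: 21.0
ee_pos: [0.5672, -0.0284, 0.2303]
eef_rot: [[-0.098, 0.995, -0.001], [0.995, 0.098, 0.0], [0.0, -0.001, -1.0]]
force: [-0.2, -0.5, -1.0]
grip_width: 0.011
grip_force: 39.5
```

```bash
python3 - <<'E'
from h import *
st=arm.sense();print(st["ee_pos"],st["time"])
plan(*anw((-.012,-.051)),.075,.10)
E
```

```text
[ 0.56715572 -0.02842482  0.23034511] 21.0
travel [  0.5   1.3 155.3] roll -0.002
```

play_rows(
  travel=[
    [1,1,30],
    [1,1,60],
    [1,1,90],
    [1,1,110],
    [1,1,125],
    [1,1,140],
    [1,1,155],
    [1,1,155],
  ],
  roll=[0,0,0,0,0,0,0,0],
  claw=[255,255,255,255,255,255,255,255],
)

```text
time: 21.67
ee_pos: [0.566, -0.0265, 0.0725]
eef_rot: [[-0.098, 0.995, -0.006], [0.995, 0.098, 0.001], [0.002, -0.006, -1.0]]
force: [-0.4, -0.1, -1.7]
grip_width: 0.0115
grip_force: 39.4
```

```bash
python3 - <<'E'
from h import *
st=arm.sense();print(st["ee_pos"],st["force"],st["time"])
plan(*anw((-.012,-.051)),.067,.10)
E
```

```text
[ 0.56595634 -0.02651375  0.0724684 ] [-0.40618127 -0.07255702 -1.74170516] 21.6667
travel [-1.5  2.3  5.5] roll -0.001
```

Next comes release, then a move toward the cover, above the rib with the tool's y along the cover's y.

play_rows(
  travel=[
    [-1,0,3],
    [-1,0,5],
    [-1,0,5],
    [-1,0,5],
    [-1,0,5],
    [-1,0,5],
    [-1,0,5],
    [-1,0,5],
  ],
  roll=[0,0,0,0,0,0,0,0],
  claw=[255,255,255,255,120,90,90,90],
)

```text
time: 22.33
ee_pos: [0.5687, -0.0272, 0.0711]
eef_rot: [[-0.1, 0.995, 0.001], [0.995, 0.1, -0.0], [-0.0, 0.001, -1.0]]
force: [0.2, -0.3, 0.9]
grip_width: 0.055
grip_force: 0.0
```

play_rows(
  travel=[
    [0,0,-30],
    [0,0,-60],
    [0,0,-90],
    [0,0,-120],
    [40,-20,-135],
    [80,-40,-135],
    [115,-60,-135],
    [150,-80,-135],
  ],
  roll=[0,0,0,0,0,0,0,0],
  claw=[90,90,90,90,90,50,0,0],
)

```text
time: 23.0
ee_pos: [0.4762, 0.1106, 0.2064]
eef_rot: [[-0.099, 0.995, 0.002], [0.995, 0.099, 0.0], [0.0, 0.002, -1.0]]
force: [1.0, 1.0, 0.2]
grip_width: 0.0851
grip_force: 0.0
```

```bash
python3 - <<'E'
from h import *
st=arm.sense();print(st["ee_pos"],st["time"],st["joints"])
C=np.array([.3763,.3,.175]);p=anw((.02,0),C);print(p)
for w in(C[2]+np.pi/2,):plan(*p,.15,w)
c=grab("top");s=grab("scene")
a=cv2.resize(c["color"][135:215,180:250,::-1],(420,480),interpolation=cv2.INTER_CUBIC);b=cv2.resize(s["color"][180:270,240:330,::-1],(380,480))
cv2.imwrite("pics/i.png",np.hstack([a,b[:,:380]]))
E
```

```text
[0.47623512 0.11059238 0.20639527] 23.0 [-4.32706922e-03 -9.55826236e-02  2.00131102e+00  2.34095403e-04
  1.23423529e+00 -1.03348266e-01]
[0.39599453 0.30348216]
travel [199.9 -60.9  56.3] roll 1.495
```

View pics/i.png

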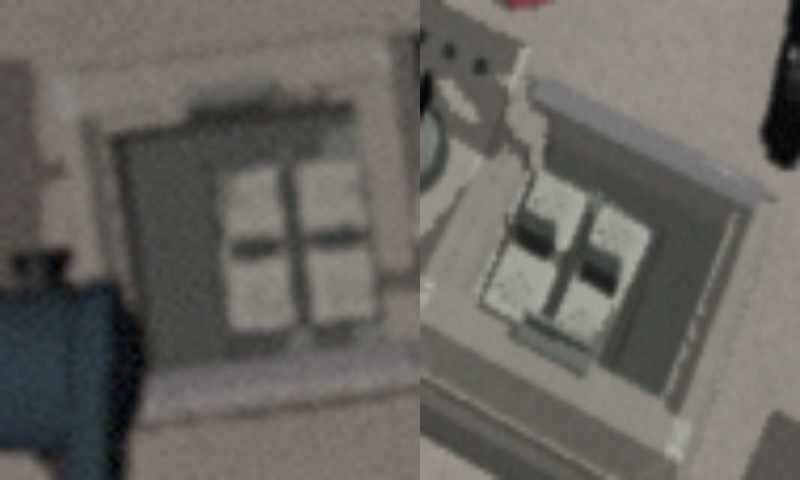

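Both fresh cartridges stand parallel in lanes 1 and 2, and lane 3 is empty. I will grip the cover's rib across its 60 mm width so the cover can pivot in the pads to the tilt it needs.

play_rows(
  travel=[
    [25,-8,0],
    [50,-15,0],
    [75,-23,0],
    [100,-30,0],
    [125,-38,0],
    [150,-46,0],
    [175,-53,0],
    [200,-61,0],
  ],
  roll=[0.12,0.24,0.36,0.48,0.6,0.72,0.84,0.96],
  claw=[0,0,0,0,0,0,0,0],
  force=30,
)

```text
time: 23.77
ee_pos: [0.3964, 0.3033, 0.2059]
eef_rot: [[0.762, 0.648, 0.001], [0.648, -0.762, 0.0], [0.001, 0.0, -1.0]]
force: [-0.8, 1.2, -0.4]
grip_width: 0.0852
grip_force: 0.0
```

play_rows(
  travel=[
    [0,0,10],
    [0,0,20],
    [0,0,40],
    [0,0,60],
    [0,0,80],
    [0,0,80],
    [0,0,80],
    [0,0,80],
  ],
  roll=[0.12,0.24,0.36,0.48,0.535,0.535,0.535,0.535],
  claw=[0,0,0,0,0,0,0,0],
)

```text
time: 24.43
ee_pos: [0.3974, 0.3026, 0.1268]
eef_rot: [[0.984, 0.176, 0.002], [0.176, -0.984, 0.001], [0.002, -0.0, -1.0]]
force: [-0.7, 0.2, 0.3]
grip_width: 0.0853
grip_force: 0.0
```

```bash
python3 - <<'E'
from h import *
st=arm.sense();print(st["ee_pos"],st["time"],st["joints"][5])
plan(.396,.3035,.027,.175+np.pi/2)
s=grab("scene")
cv2.imwrite("pics/j.png",cv2.resize(s["color"][190:290,330:450,::-1],(720,600),interpolation=cv2.INTER_CUBIC))
E
```

```text
[0.39737367 0.3025864  0.12684215] 24.4333 1.8174459613285465
travel [-1.4 -1.1 99.8] roll 0.002
```

View pics/j.png

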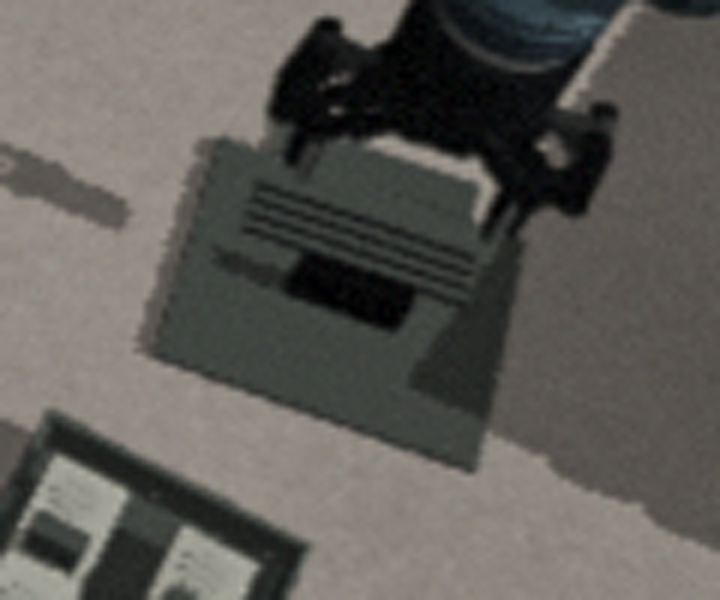

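The fingers straddle the rib, which is at (350,290). I descend and grip.

play_rows(
  travel=[
    [-1,-1,30],
    [-1,-1,60],
    [-1,-1,85],
    [-1,-1,99],
    [-1,-1,99],
    [-1,-1,99],
    [-1,-1,99],
    [-1,-1,99],
  ],
  roll=[0,0,0,0,0,0,0,0],
  claw=[0,0,0,0,0,120,120,120],
)

```text
time: 25.15
ee_pos: [0.3972, 0.3042, 0.0291]
eef_rot: [[0.985, 0.175, 0.004], [0.175, -0.985, 0.002], [0.005, -0.001, -1.0]]
force: [-0.8, 0.6, 4.3]
grip_width: 0.0592
grip_force: 33.2
```

play_rows(
  travel=[
    [0,0,0],
    [0,0,0],
    [0,0,-20],
    [0,0,-40],
    [0,0,-80],
    [0,0,-120],
    [0,0,-150],
    [0,0,-150],
  ],
  roll=[0,0,0,0,0,0,0,0],
  claw=[160,160,160,160,160,160,160,160],
)

```text
time: 25.82
ee_pos: [0.3992, 0.305, 0.1848]
eef_rot: [[0.984, 0.175, 0.014], [0.175, -0.984, 0.006], [0.015, -0.003, -1.0]]
force: [0.3, 0.6, -1.2]
grip_width: 0.0596
grip_force: 34.4
```

```bash
python3 - <<'E'
from h import *
st=arm.sense();print(st["ee_pos"],st["grip_width"],st["force"],st["time"])
for x in(-.147,):
    p=plan(*anw((x,0)),.177,.1+np.pi/2)
E
```

```text
[0.39916268 0.30503143 0.184788  ] 0.059564009719530076 [ 0.29800246  0.56656812 -1.21650551] 25.8167
travel [-22.6 296.2   6.4] roll 0.076
```

play_rows(
  travel=[
    [-3,38,0],
    [-6,76,0],
    [-9,114,0],
    [-12,152,0],
    [-15,190,0],
    [-18,228,0],
    [-21,264,0],
    [-23,296,0],
  ],
  roll=[0,0,0.02,0.04,0.06,0.076,0.076,0.076],
  claw=[160,160,160,160,160,160,160,160],
)

```text
time: 26.48
ee_pos: [0.4235, 0.0058, 0.176]
eef_rot: [[0.995, 0.099, -0.0], [0.099, -0.995, -0.0], [-0.001, 0.0, -1.0]]
force: [0.0, -0.2, -3.3]
grip_width: 0.0593
grip_force: 34.6
```

play_rows(
  travel=[
    [0,0,10],
    [0,0,20],
    [0,0,30],
    [0,0,40],
    [0,0,50],
    [0,0,50],
    [0,0,50],
    [0,0,50],
  ],
  roll=[0,0,0,0,0,0,0,0],
  claw=[160,160,160,160,160,160,160,160],
)

```text
time: 27.15
ee_pos: [0.4246, 0.0082, 0.1268]
eef_rot: [[0.995, 0.101, 0.0], [0.101, -0.995, -0.0], [0.0, 0.0, -1.0]]
force: [0.2, -0.7, -2.2]
grip_width: 0.0591
grip_force: 34.8
```

```bash
python3 - <<'E'
from h import *
st=arm.sense();print(st["ee_pos"],st["grip_width"],st["force"],st["time"])
plan(*anw((-.147,0)),.110,.1+np.pi/2)
s=grab("scene")
cv2.imwrite("pics/k.png",cv2.resize(s["color"][130:270,240:400,::-1],(640,560),interpolation=cv2.INTER_CUBIC))
E
```

```text
[0.42458587 0.00815691 0.12680577] 0.059135441060147294 [ 0.24278979 -0.67903882 -2.24338952] 27.15
travel [ 4.5 -0.9 16.8] roll 0.001
```

View pics/k.png

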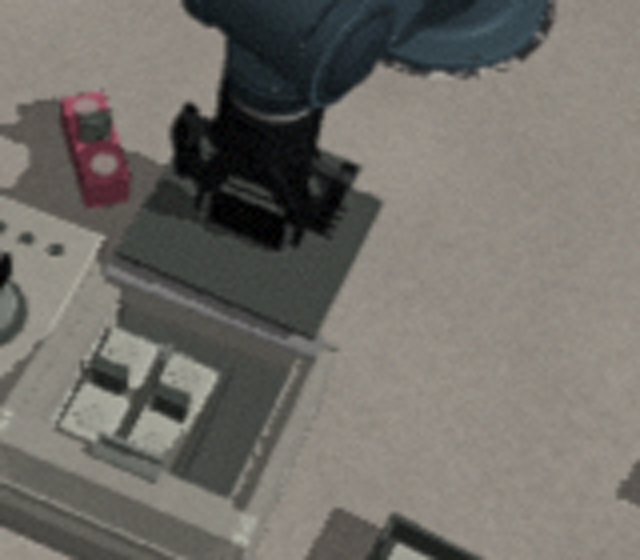

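The cover is held level, with its top edge (about (215,320)) over the ledge. I lower it so the ledge tilts it in the pads.

play_rows(
  travel=[
    [5,0,8],
    [5,0,14],
    [5,0,18],
    [5,0,20],
    [5,0,22],
    [5,0,24],
    [5,0,26],
    [5,0,26],
  ],
  roll=[0,0,0,0,0,0,0,0],
  claw=[160,160,160,160,160,160,160,160],
)

```text
time: 27.87
ee_pos: [0.4293, 0.0082, 0.1005]
eef_rot: [[0.995, 0.1, -0.0], [0.1, -0.995, -0.0], [-0.0, 0.0, -1.0]]
force: [-3.5, -0.1, 2.4]
grip_width: 0.0591
grip_force: 35.8
```

```bash
python3 - <<'E'
from h import *
st=arm.sense();print(st["ee_pos"],st["grip_width"],np.round(st["force"],1),np.round(st["moment"],2),st["time"])
E
```

```text
[0.42926523 0.008171   0.10049473] 0.05911484873389131 [-3.5 -0.1  2.4] [-0.1   0.2  -0.03] 27.8667
```

play_rows(
  travel=[
    [0,0,3],
    [0,0,6],
    [0,0,8],
    [0,0,10],
    [5,0,8],
    [10,0,6],
    [15,0,4],
    [15,0,4],
  ],
  roll=[0,0,0,0,0,0,0,0],
  claw=[160,160,160,160,160,160,160,160],
)

```text
time: 28.53
ee_pos: [0.4424, 0.01, 0.0963]
eef_rot: [[0.995, 0.101, -0.007], [0.101, -0.995, 0.001], [-0.007, -0.001, -1.0]]
force: [-11.2, -1.2, 7.9]
grip_width: 0.0592
grip_force: 37.4
```

```bash
python3 - <<'E'
from h import *
st=arm.sense();print(st["ee_pos"],st["grip_width"],np.round(st["force"],1),np.round(st["moment"],2),st["time"])
E
```

```text
[0.44238694 0.01001505 0.09631531] 0.059203431294784954 [-11.2  -1.2   7.9] [-0.11  1.63  0.05] 28.5333
```

play_rows(
  travel=[
    [4,0,-2],
    [8,0,-4],
    [10,0,-4],
    [10,0,-4],
    [10,0,-4],
    [10,0,-4],
    [10,0,-4],
    [10,0,-4],
  ],
  roll=[0,0,0,0,0,0,0,0],
  claw=[160,160,160,160,160,160,160,160],
)

```text
time: 29.2
ee_pos: [0.4513, 0.0109, 0.1003]
eef_rot: [[0.995, 0.101, -0.009], [0.101, -0.995, 0.0], [-0.009, -0.001, -1.0]]
force: [-16.5, -1.1, 13.9]
grip_width: 0.0594
grip_force: 38.0
```

```bash
python3 - <<'E'
from h import *
st=arm.sense();print(st["ee_pos"],st["grip_width"],np.round(st["force"],1),np.round(st["moment"],2),st["time"])
p=np.array(st["ee_pos"]);d=p[:2]-AN[:2];cs,sn=np.cos(.1),np.sin(.1);print("an",cs*d[0]+sn*d[1],-sn*d[0]+cs*d[1])
s=grab("scene")
cv2.imwrite("pics/l.png",cv2.resize(s["color"][130:250,240:400,::-1],(800,600),interpolation=cv2.INTER_CUBIC))
E
```

```text
[0.45134732 0.010899   0.10033591] 0.0593832511801166 [-16.5  -1.1  13.9] [-0.21  2.41  0.02] 29.2
an -0.12456181992402696 -0.0008699089693068301
```

View pics/l.png

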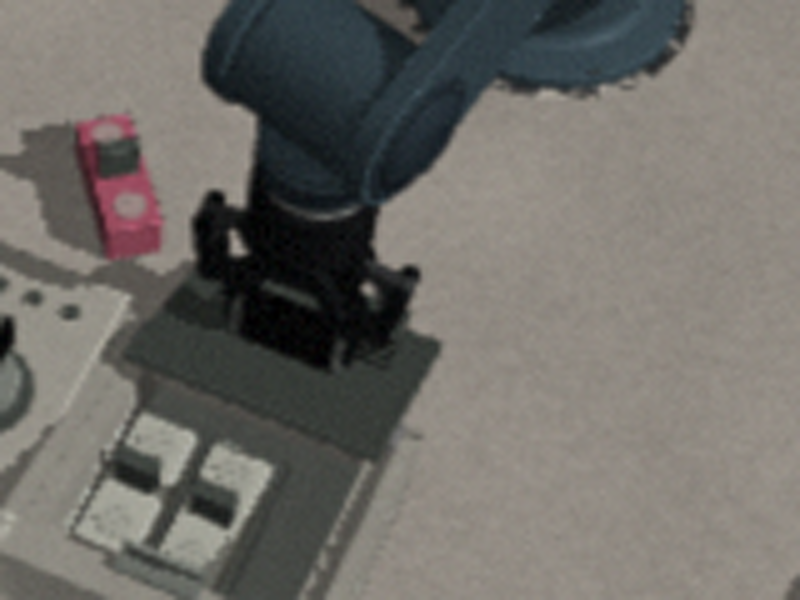

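The cover's y+84 edge runs from the top corner at (375,460) to the plate's lower corner at (440,345). I compute the tilt from those two corners.

```bash
cat > tilt.py <<'E'
from h import *
def onplane(c,uv,yan):
    V=np.array(c["view"]);R,t=V[:3,:3],V[:3,3];o=-R.T@t
    d=R.T@np.array([(uv[0]-c["cx"])/c["fx"],(uv[1]-c["cy"])/c["fy"],1])
    cs,sn=np.cos(AN[2]),np.sin(AN[2]);M=np.array([[cs,sn,0],[-sn,cs,0],[0,0,1]])
    o=M@(o-np.array([AN[0],AN[1],0]));d=M@d;k=(yan-o[1])/d[1];return np.round((o+k*d)*1000,1)
E
python3 - <<'E'
from tilt import *
s=grab("scene")
q=lambda x,y:(240+(x+.5)/5-.5,130+(y+.5)/5-.5)
a,b,c=[onplane(s,q(*p),y) for p,y in(((375,460),.084),((440,345),.084),((130,358),-.084))]
print(a,b,c,np.hypot(*(a-b)[[0,2]]),np.arctan2(a[2]-b[2],a[0]-b[0]))
E
```

```text
[-35.5  84.  142. ] [-175.9   84.    69.9] [-67.3 -84.   89.6] 157.83082715363307 0.47441511578046613
```

play_rows(
  travel=[
    [-4,0,0],
    [-8,0,0],
    [-8,0,3],
    [-8,0,5],
    [-8,0,7],
    [-8,0,8],
    [-8,0,8],
    [-8,0,8],
  ],
  roll=[0,0,0,0,0,0,0,0],
  claw=[160,160,160,160,160,160,160,160],
)

```text
time: 29.97
ee_pos: [0.4455, 0.01, 0.0932]
eef_rot: [[0.995, 0.1, -0.004], [0.1, -0.995, 0.0], [-0.004, -0.001, -1.0]]
force: [-11.3, -0.3, 12.4]
grip_width: 0.0595
grip_force: 38.5
```

play_rows(
  travel=[
    [0,0,-30],
    [0,0,-60],
    [0,0,-90],
    [0,0,-110],
    [0,0,-110],
    [0,0,-110],
    [0,0,-110],
    [0,0,-110],
  ],
  roll=[0,0,0,0,0,0,0,0],
  claw=[160,160,160,160,160,160,160,160],
)

```text
time: 30.63
ee_pos: [0.4449, 0.0102, 0.2001]
eef_rot: [[0.995, 0.1, -0.004], [0.1, -0.995, 0.001], [-0.004, -0.001, -1.0]]
force: [0.2, 1.1, -2.4]
grip_width: 0.0589
grip_force: 36.8
```

```bash
python3 - <<'E'
from tilt import *
st=arm.sense();print(st["ee_pos"],st["grip_width"],np.round(st["force"],1),np.round(st["moment"],2),st["time"])
# cover mask in both views
for n in("scene","top"):
    c=grab(n,f"raw_{n}_t.png");g=cv2.GaussianBlur(c["color"],(0,0),1).astype(int)
    u,v=proj(c,st["ee_pos"]).astype(int);print(n,u,v)
    for (dx,dy) in((20,20),(-25,-5),(0,25),(10,30),(-10,-25)):print((u+dx,v+dy),g[v+dy,u+dx])
E
```

```text
[0.44492398 0.0102331  0.20012775] 0.05894285806843929 [ 0.2  1.1 -2.4] [ 0.1  -0.01 -0.01] 30.6333
scene 301 174
(np.int64(321), np.int64(194)) [53 56 52]
(np.int64(276), np.int64(169)) [68 67 63]
(np.int64(301), np.int64(199)) [149 143 135]
(np.int64(311), np.int64(204)) [149 142 134]
(np.int64(291), np.int64(149)) [28 28 28]
top 222 207
(np.int64(242), np.int64(227)) [95 90 86]
(np.int64(197), np.int64(202)) [43 55 62]
(np.int64(222), np.int64(232)) [91 86 83]
(np.int64(232), np.int64(237)) [120 111 105]
(np.int64(212), np.int64(182)) [72 72 69]
```

```bash
python3 - <<'E'
from tilt import *
st=arm.sense();p=np.array(st["ee_pos"]);c=grab("scene");g=cv2.GaussianBlur(c["color"],(0,0),.7).astype(int).mean(2)
T=29.
def W(x,y,z): # cover-attached: offset in analyser axes from tcp (m)
    a=AN[2];return np.array([p[0]+np.cos(a)*x-np.sin(a)*y,p[1]+np.sin(a)*x+np.cos(a)*y,p[2]+z])
for y in(-.07,-.05,.05,.07):
  for t in (.35,.4,.45,.5,.55,.6,.65,.7):
    cs,sn=np.cos(t),np.sin(t);row=[]
    for dist in (-.012,-.006,.006,.012):   # along plate from top outer edge
        r=.065+dist;h=-.021
        u,v=proj(c,W(r*cs-h*sn,y,r*sn+h*cs));row.append(int(g[int(round(v)),int(round(u))]))
    print(y,t,row,end=" | ")
  print()
E
```

```text
-0.07 0.35 [79, 96, 86, 85] | -0.07 0.4 [64, 83, 87, 86] | -0.07 0.45 [57, 68, 90, 87] | -0.07 0.5 [57, 58, 84, 87] | -0.07 0.55 [56, 58, 69, 82] | -0.07 0.6 [54, 56, 58, 66] | -0.07 0.65 [54, 54, 56, 56] | -0.07 0.7 [52, 52, 54, 55] | 
-0.05 0.35 [92, 132, 130, 122] | -0.05 0.4 [66, 110, 134, 111] | -0.05 0.45 [66, 92, 136, 120] | -0.05 0.5 [58, 66, 136, 133] | -0.05 0.55 [58, 58, 126, 126] | -0.05 0.6 [54, 56, 78, 96] | -0.05 0.65 [53, 56, 57, 67] | -0.05 0.7 [53, 54, 55, 57] | 
0.05 0.35 [97, 137, 142, 140] | 0.05 0.4 [67, 113, 142, 140] | 0.05 0.45 [67, 113, 144, 141] | 0.05 0.5 [59, 67, 141, 144] | 0.05 0.55 [59, 59, 113, 141] | 0.05 0.6 [55, 55, 75, 83] | 0.05 0.65 [52, 55, 58, 58] | 0.05 0.7 [51, 53, 55, 55] | 
0.07 0.35 [114, 137, 140, 140] | 0.07 0.4 [80, 114, 141, 140] | 0.07 0.45 [67, 80, 141, 141] | 0.07 0.5 [57, 80, 129, 141] | 0.07 0.55 [54, 61, 97, 129] | 0.07 0.6 [53, 54, 61, 97] | 0.07 0.65 [53, 53, 57, 61] | 0.07 0.7 [53, 53, 54, 57] |
```

The tilt measures about 0.54 rad in all four scan lines, roughly 0.33 steeper than the seat. I plan the hooking path next.

```bash
cat > path.py <<'E'
from h import *
def tcp(xt,zt,th,T=29.):
    t=.21+th;tip=np.array([-90,70])+xt*np.array([np.cos(.21),np.sin(.21)])+zt*np.array([-np.sin(.21),np.cos(.21)])
    q=tip+105*np.array([np.cos(t),np.sin(t)])+T*np.array([-np.sin(t),np.cos(t)]);return q/1000
def go(xt,zt,th,y=0,lift=0):
    q=tcp(xt,zt,th);w=anw((q[0],y));return plan(w[0],w[1],q[1]+lift,AN[2]+np.pi/2)
E
python3 - <<'E'
from path import *
go(20,-10,.33,lift=.06);print(tcp(20,-10,.33))
E
```

```text
travel [137.3  -1.1  -2.6] roll -0.0
[0.00679469 0.14324672]
```

play_rows(
  travel=[
    [20,0,-4],
    [45,0,-4],
    [70,0,-4],
    [95,0,-4],
    [115,-1,-4],
    [130,-1,-4],
    [137,-1,-4],
    [137,-1,-4],
  ],
  roll=[0,0,0,0,0,0,0,0],
  claw=[160,160,160,160,160,160,160,160],
)

```text
time: 31.45
ee_pos: [0.5831, 0.0246, 0.2057]
eef_rot: [[0.995, 0.1, -0.001], [0.1, -0.995, 0.0], [-0.001, -0.0, -1.0]]
force: [0.2, -0.4, -2.3]
grip_width: 0.0594
grip_force: 36.9
```

play_rows(
  travel=[
    [0,0,0],
    [0,0,0],
    [0,0,8],
    [0,0,16],
    [0,0,24],
    [0,0,30],
    [0,0,30],
    [0,0,30],
  ],
  roll=[0,0,0,0,0,0,0,0],
  claw=[160,160,160,160,160,160,160,160],
)

```text
time: 32.12
ee_pos: [0.582, 0.0246, 0.1758]
eef_rot: [[0.995, 0.1, -0.001], [0.1, -0.995, 0.0], [-0.001, -0.0, -1.0]]
force: [-1.0, 0.2, -2.1]
grip_width: 0.0593
grip_force: 36.8
```

```bash
python3 - <<'E'
from path import *
st=arm.sense();print(st["ee_pos"],np.round(st["force"],1),st["time"])
go(20,-10,.33)
c=grab("top");s=grab("scene")
a=cv2.resize(c["color"][135:225,180:250,::-1],(373,480),interpolation=cv2.INTER_CUBIC);b=cv2.resize(s["color"][160:270,230:325,::-1],(415,480),interpolation=cv2.INTER_CUBIC)
cv2.imwrite("pics/n.png",np.hstack([a,b]))
E
```

```text
[0.58200346 0.02461655 0.17581835] [-1.   0.2 -2.1] 32.1167
travel [ 0.  -0.3 32.6] roll -0.0
```

View pics/n.png

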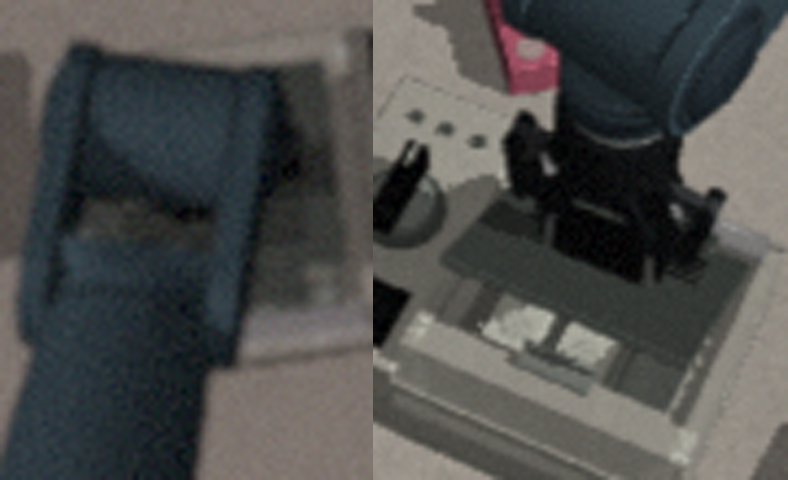

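The cover hangs centred over the bay, with its lip inside the front ledge. That was my last picture, so I continue on forces alone.

play_rows(
  travel=[
    [0,0,6],
    [0,0,12],
    [0,0,18],
    [0,0,24],
    [0,0,29],
    [0,0,33],
    [0,0,33],
    [0,0,33],
  ],
  roll=[0,0,0,0,0,0,0,0],
  claw=[160,160,160,160,160,160,160,160],
)

```text
time: 32.88
ee_pos: [0.5824, 0.0246, 0.1434]
eef_rot: [[0.995, 0.1, -0.0], [0.1, -0.995, 0.0], [-0.0, -0.0, -1.0]]
force: [0.2, -0.8, -2.0]
grip_width: 0.0594
grip_force: 36.8
```

```bash
python3 - <<'E'
from path import *
st=arm.sense();print(st["ee_pos"],np.round(st["force"],1),np.round(st["moment"],2),st["time"])
go(20,-10,.33);go(0,-7,.33)
E
```

```text
[0.58241122 0.02458628 0.14339982] [ 0.2 -0.8 -2. ] [ 0.01 -0.02  0.  ] 32.8833
travel [-0.4 -0.3  0.2] roll -0.0
travel [-20.6  -0.3   1.4] roll -0.0
```

play_rows(
  travel=[
    [-4,0,1],
    [-8,0,2],
    [-12,0,2],
    [-16,0,3],
    [-18,0,3],
    [-20,0,3],
    [-20,0,3],
    [-20,0,3],
  ],
  roll=[0,0,0,0,0,0,0,0],
  claw=[160,160,160,160,160,160,160,160],
)

```text
time: 33.55
ee_pos: [0.563, 0.0226, 0.1411]
eef_rot: [[0.995, 0.1, 0.002], [0.1, -0.995, -0.0], [0.002, 0.0, -1.0]]
force: [2.0, -0.2, -3.0]
grip_width: 0.0592
grip_force: 36.8
```

```bash
python3 - <<'E'
from path import *
st=arm.sense();print(st["ee_pos"],np.round(st["force"],1),np.round(st["moment"],2),st["time"])
for a in((0,-9,.33),(0,-6,.22),(0,-3,.12)):go(*a)
E
```

```text
[0.56302311 0.02259036 0.14112012] [ 2.  -0.2 -3. ] [ 0.15 -0.4   0.06] 33.55
travel [-0.7 -0.4  1.1] roll -0.0
travel [ 6.9 -0.4  6.9] roll -0.0
travel [12.8 -0.4 12.6] roll -0.0
```

play_rows(
  travel=[
    [2,0,1],
    [3,0,3],
    [4,0,4],
    [6,0,6],
    [7,0,7],
    [7,0,7],
    [7,0,7],
    [7,0,7],
  ],
  roll=[0,0,0,0,0,0,0,0],
  claw=[160,160,160,160,160,160,160,160],
)

```text
time: 34.22
ee_pos: [0.57, 0.0233, 0.134]
eef_rot: [[0.995, 0.099, 0.001], [0.099, -0.995, 0.0], [0.001, 0.0, -1.0]]
force: [1.0, 0.3, 2.4]
grip_width: 0.0596
grip_force: 37.6
```

```bash
cat > scan.py <<'E'
from tilt import *
def scan(T=29.):
    st=arm.sense();p=np.array(st["ee_pos"]);c=grab("scene");g=cv2.GaussianBlur(c["color"],(0,0),.7).astype(int).mean(2)
    print(np.round(p,4),"F",np.round(st["force"],1),"M",np.round(st["moment"],2),st["grip_width"],st["time"])
    a=AN[2]
    for y in(-.06,.06):
        row=[]
        for t in np.arange(.15,.7,.05):
            cs,sn=np.cos(t),np.sin(t);X=.065*cs+.021*sn;Z=.065*sn-.021*cs
            u,v=proj(c,[p[0]+np.cos(a)*X-np.sin(a)*y,p[1]+np.sin(a)*X+np.cos(a)*y,p[2]+Z]);row.append((round(t,2),int(g[int(round(v)),int(round(u))])))
        print(y,row)
if __name__=="__main__":scan()
E
python3 scan.py
```

```text
[0.57   0.0233 0.134 ] F [1.  0.3 2.4] M [ 0.08  0.06 -0.04] 0.05955472449484277 34.2167
-0.06 [(np.float64(0.15), 59), (np.float64(0.2), 59), (np.float64(0.25), 59), (np.float64(0.3), 59), (np.float64(0.35), 60), (np.float64(0.4), 57), (np.float64(0.45), 57), (np.float64(0.5), 54), (np.float64(0.55), 54), (np.float64(0.6), 58), (np.float64(0.65), 57)]
0.06 [(np.float64(0.15), 72), (np.float64(0.2), 72), (np.float64(0.25), 72), (np.float64(0.3), 72), (np.float64(0.35), 71), (np.float64(0.4), 67), (np.float64(0.45), 67), (np.float64(0.5), 58), (np.float64(0.55), 59), (np.float64(0.6), 58), (np.float64(0.65), 58)]
```

play_rows(
  travel=[
    [1,0,1],
    [2,0,2],
    [3,0,3],
    [4,0,4],
    [5,0,5],
    [6,0,6],
    [6,0,6],
    [6,0,6],
  ],
  roll=[0,0,0,0,0,0,0,0],
  claw=[160,160,160,160,160,160,160,160],
)

```text
time: 34.93
ee_pos: [0.5757, 0.0238, 0.1276]
eef_rot: [[0.995, 0.1, 0.0], [0.1, -0.995, -0.0], [0.0, 0.0, -1.0]]
force: [0.9, 0.4, 2.9]
grip_width: 0.0594
grip_force: 38.3
```

```bash
python3 scan.py; python3 - <<'E'
from path import *
for a in((0,-1.5,.06),(0,0,0)):go(*a)
E
```

```text
[0.5757 0.0238 0.1276] F [0.9 0.4 2.9] M [-0.02  0.08  0.02] 0.05939298731162505 34.9333
-0.06 [(np.float64(0.15), 79), (np.float64(0.2), 61), (np.float64(0.25), 61), (np.float64(0.3), 58), (np.float64(0.35), 58), (np.float64(0.4), 56), (np.float64(0.45), 54), (np.float64(0.5), 54), (np.float64(0.55), 57), (np.float64(0.6), 59), (np.float64(0.65), 58)]
0.06 [(np.float64(0.15), 93), (np.float64(0.2), 76), (np.float64(0.25), 76), (np.float64(0.3), 68), (np.float64(0.35), 68), (np.float64(0.4), 59), (np.float64(0.45), 55), (np.float64(0.5), 56), (np.float64(0.55), 59), (np.float64(0.6), 61), (np.float64(0.65), 60)]
travel [ 3.5 -0.4  3. ] roll -0.0
travel [ 6.4 -0.4  7.3] roll -0.0
```

play_rows(
  travel=[
    [1,0,1],
    [3,0,3],
    [3,0,3],
    [3,0,3],
    [3,0,3],
    [3,0,3],
    [3,0,3],
    [3,0,3],
  ],
  roll=[0,0,0,0,0,0,0,0],
  claw=[160,160,160,50,0,0,0,0],
)

```text
time: 35.65
ee_pos: [0.5783, 0.0242, 0.1244]
eef_rot: [[0.995, 0.1, -0.0], [0.1, -0.995, 0.0], [-0.0, -0.0, -1.0]]
force: [-0.9, -0.0, 0.0]
grip_width: 0.085
grip_force: 0.0
```

play_rows(
  travel=[
    [0,0,-15],
    [0,0,-30],
    [0,0,-60],
    [20,0,-80],
    [40,0,-80],
    [40,0,-80],
    [40,0,-80],
    [40,0,-80],
  ],
  roll=[0,0,0,0,0,0,0,0],
  claw=[0,0,0,100,255,255,255,255],
)

```text
time: 36.32
ee_pos: [0.6174, 0.0283, 0.2036]
eef_rot: [[0.995, 0.1, -0.002], [0.1, -0.995, 0.0], [-0.002, -0.0, -1.0]]
force: [-0.6, -0.9, -0.2]
grip_width: 0.0256
grip_force: 0.0
```

```bash
python3 - <<'E'
from path import *
st=arm.sense();print(st["ee_pos"],np.round(st["force"],1),st["grip_width"],st["time"])
# press point: cover x 62 home -> seat x 147, top z 8 ; tip of fingers 19 below tcp
sx,sz=147,8
q=np.array([-90+sx*np.cos(.21)-sz*np.sin(.21),70+sx*np.sin(.21)+sz*np.cos(.21)])/1000;print("surface home",q)
w=anw((q[0],0));plan(w[0],w[1],q[1]+.019,AN[2]+np.pi/2)
s=grab("scene","raw_cov.png")
g=s["color"].astype(int)
for sx in(20,60,90,130,155,160,170,180):
  r=[]
  for y in(-70,-50,0,50,70):
    z=8;X=(-90+sx*np.cos(.21)-z*np.sin(.21))/1000;Z=(70+sx*np.sin(.21)+z*np.cos(.21))/1000
    ww=anw((X,y/1000));u,v=proj(s,[ww[0],ww[1],Z]);r.append(int(g[int(round(v)),int(round(u))].mean()))
  print(sx,r)
E
```

```text
[0.61742382 0.02825651 0.20364211] [-0.6 -0.9 -0.2] 0.025622192527441794 36.3167
surface home [0.05210287 0.10846785]
travel [ 9.8 -0.1 76.2] roll -0.0
20 [5, 16, 20, 65, 63]
60 [4, 17, 7, 52, 63]
90 [60, 48, 51, 58, 58]
130 [55, 62, 58, 63, 59]
155 [59, 61, 112, 51, 61]
160 [58, 99, 77, 70, 84]
170 [141, 136, 106, 138, 138]
180 [136, 137, 124, 139, 137]
```

play_rows(
  travel=[
    [5,0,20],
    [10,0,40],
    [10,0,48],
    [10,0,53],
    [10,0,57],
    [10,0,60],
    [10,0,60],
    [10,0,60],
  ],
  roll=[0,0,0,0,0,0,0,0],
  claw=[255,255,255,255,255,255,255,255],
)

```text
time: 37.03
ee_pos: [0.6285, 0.0291, 0.1454]
eef_rot: [[0.995, 0.1, 0.001], [0.1, -0.995, -0.0], [0.001, 0.0, -1.0]]
force: [0.5, 0.4, -0.0]
grip_width: 0.0
grip_force: 0.0
```

play_rows(
  travel=[
    [0,0,2],
    [0,0,4],
    [0,0,6],
    [0,0,8],
    [0,0,9],
    [0,0,10],
    [0,0,10],
    [0,0,10],
  ],
  roll=[0,0,0,0,0,0,0,0],
  claw=[255,255,255,255,255,255,255,255],
)

```text
time: 37.7
ee_pos: [0.6282, 0.0292, 0.1345]
eef_rot: [[0.995, 0.1, -0.0], [0.1, -0.995, 0.0], [-0.0, -0.0, -1.0]]
force: [0.2, -0.2, 0.2]
grip_width: -0.0001
grip_force: 0.0
```

play_rows(
  travel=[
    [0,0,1],
    [0,0,2],
    [0,0,3],
    [0,0,4],
    [0,0,5],
    [0,0,5],
    [0,0,5],
    [0,0,5],
  ],
  roll=[0,0,0,0,0,0,0,0],
  claw=[255,255,255,255,255,255,255,255],
)

```text
time: 38.37
ee_pos: [0.6281, 0.0291, 0.1296]
eef_rot: [[0.995, 0.1, -0.0], [0.1, -0.995, -0.0], [-0.0, -0.0, -1.0]]
force: [-1.2, -0.2, 2.6]
grip_width: -0.0003
grip_force: 1.4
```

play_rows(
  travel=[
    [0,0,1],
    [0,0,2],
    [0,0,3],
    [0,0,3],
    [0,0,3],
    [0,0,3],
    [0,0,3],
    [0,0,3],
  ],
  roll=[0,0,0,0,0,0,0,0],
  claw=[255,255,255,255,255,255,255,255],
)

```text
time: 39.03
ee_pos: [0.6284, 0.0292, 0.1293]
eef_rot: [[0.995, 0.1, -0.001], [0.1, -0.995, -0.0], [-0.001, 0.0, -1.0]]
force: [-8.6, -0.1, 15.0]
grip_width: -0.0004
grip_force: 8.7
```

play_rows(
  travel=[
    [0,0,-10],
    [0,0,-40],
    [0,0,-80],
    [-40,0,-90],
    [-80,0,-90],
    [-120,0,-90],
    [-160,0,-90],
    [-200,0,-90],
  ],
  roll=[0,0,0,0,0,0,0,0],
  claw=[255,255,255,255,255,255,255,255],
)

```text
time: 39.7
ee_pos: [0.4277, 0.0093, 0.2165]
eef_rot: [[0.995, 0.1, 0.001], [0.1, -0.995, -0.0], [0.001, 0.0, -1.0]]
force: [-0.4, -0.3, 0.7]
grip_width: -0.0001
grip_force: 0.0
```

```bash
cat > edge.py <<'E'
from h import *
def S(sx,y,z):
    X=(-90+sx*np.cos(.21)-z*np.sin(.21))/1000;w=anw((X,y/1000));return [w[0],w[1],(70+sx*np.sin(.21)+z*np.cos(.21))/1000]
def show(img):
  for n in("scene","top"):
    c=img[n];g=cv2.GaussianBlur(c["color"],(0,0),.6).astype(np.float32).mean(2)
    for y in(-70,-45,0,45,70):
        P=np.array([proj(c,S(sx,y,8)) for sx in range(140,186,3)],np.float32)
        print(n,y,cv2.remap(g,P[None,:,0],P[None,:,1],cv2.INTER_LINEAR)[0].astype(int).tolist())
    for y in(-40,-10,0,10,40):
        P=np.array([proj(c,S(sx,y,8)) for sx in range(80,130,4)],np.float32)
        print(n,"rib",y,cv2.remap(g,P[None,:,0],P[None,:,1],cv2.INTER_LINEAR)[0].astype(int).tolist())
if __name__=="__main__":
    show({n:grab(n) for n in("scene","top")})
E
python3 edge.py
```

```text
scene -70 [63, 63, 62, 62, 62, 62, 61, 60, 63, 78, 112, 130, 136, 136, 135, 134]
scene -45 [61, 61, 62, 63, 63, 60, 55, 50, 51, 75, 108, 131, 135, 135, 135, 135]
scene 0 [61, 61, 64, 75, 89, 89, 79, 82, 96, 101, 99, 99, 106, 124, 132, 135]
scene 45 [61, 61, 61, 61, 61, 61, 61, 61, 69, 94, 125, 132, 135, 134, 134, 134]
scene 70 [62, 61, 62, 62, 62, 63, 61, 60, 65, 96, 123, 134, 135, 135, 135, 135]
scene rib -40 [56, 49, 39, 38, 39, 45, 56, 61, 61, 61, 61, 62, 61]
scene rib -10 [5, 4, 4, 5, 7, 20, 44, 59, 62, 61, 63, 62, 61]
scene rib 0 [6, 5, 6, 5, 7, 19, 46, 60, 62, 61, 61, 62, 62]
scene rib 10 [5, 5, 6, 6, 8, 20, 45, 60, 62, 61, 61, 61, 62]
scene rib 40 [61, 62, 62, 62, 63, 62, 61, 61, 61, 61, 61, 62, 61]
top -70 [61, 62, 61, 61, 61, 62, 63, 66, 76, 87, 98, 108, 114, 117, 118, 118]
top -45 [61, 62, 62, 62, 63, 62, 60, 61, 70, 85, 99, 109, 114, 118, 119, 119]
top 0 [61, 62, 63, 62, 60, 58, 55, 53, 57, 67, 80, 90, 96, 102, 109, 116]
top 45 [61, 61, 62, 62, 62, 62, 63, 70, 81, 91, 101, 108, 115, 118, 118, 118]
top 70 [62, 61, 63, 62, 62, 62, 64, 69, 79, 88, 100, 110, 116, 119, 119, 119]
top rib -40 [56, 57, 50, 44, 42, 47, 55, 61, 61, 62, 62, 62, 62]
top rib -10 [54, 55, 45, 27, 18, 18, 30, 48, 59, 62, 61, 61, 61]
top rib 0 [55, 57, 49, 32, 16, 12, 28, 48, 59, 62, 62, 63, 62]
top rib 10 [58, 62, 53, 35, 18, 14, 30, 50, 59, 60, 59, 61, 61]
top rib 40 [57, 61, 62, 59, 57, 59, 61, 62, 59, 60, 62, 61, 62]
```

Both cameras put the cover's top edge at seat x ≈168 and z ≈8, which is its home position, and the nose is forward over it. The knob is next.

```bash
python3 - <<'E'
from h import *
w=anw((0,-.152));print(w);plan(w[0],w[1],.2,AN[2]+np.pi/2);print(arm.sense()["joints"])
E
```

```text
[ 0.59037468 -0.12704063]
travel [152.1 152.8  14.1] roll -0.001
[-2.45173097e-01 -2.81097079e-01  2.14305236e+00 -1.51545256e-04
  1.28217469e+00  1.22662378e+00]
```

play_rows(
  travel=[
    [20,20,0],
    [45,45,0],
    [70,70,0],
    [95,95,0],
    [120,120,0],
    [140,141,0],
    [152,153,0],
    [152,153,0],
  ],
  roll=[0,0,0,0,0,0,0,0],
  claw=[130,130,130,130,130,130,130,130],
  force=40,
)

```text
time: 40.47
ee_pos: [0.5985, -0.1305, 0.2166]
eef_rot: [[0.995, 0.098, 0.002], [0.098, -0.995, -0.001], [0.002, 0.001, -1.0]]
force: [0.3, 0.5, 0.1]
grip_width: 0.0421
grip_force: 0.0
```

play_rows(
  travel=[
    [0,0,0],
    [0,0,0],
    [0,0,10],
    [0,0,20],
    [0,0,30],
    [0,0,30],
    [0,0,30],
    [0,0,30],
  ],
  roll=[0,0,0,0,0,0,0,0],
  claw=[130,130,130,130,130,130,130,130],
)

```text
time: 41.13
ee_pos: [0.5957, -0.1277, 0.1866]
eef_rot: [[0.995, 0.1, -0.0], [0.1, -0.995, 0.0], [-0.0, -0.0, -1.0]]
force: [0.6, -0.0, 0.5]
grip_width: 0.0415
grip_force: 0.0
```

```bash
python3 - <<'E'
from h import *
st=arm.sense();print(st["ee_pos"],st["grip_width"],st["time"],st["joints"][5])
w=anw((0,-.152));plan(w[0],w[1],.131,AN[2]+np.pi/2)
E
```

```text
[ 0.59566646 -0.12774723  0.1865855 ] 0.041515315407796884 41.1333 1.0737033522409103
travel [-5.2 -1.2 55.6] roll -0.0
```

play_rows(
  travel=[
    [-5,-1,15],
    [-5,-1,30],
    [-5,-1,45],
    [-5,-1,55],
    [-5,-1,55],
    [-5,-1,55],
    [-5,-1,55],
    [-5,-1,55],
  ],
  roll=[0,0,0,0,0,0,0,0],
  claw=[130,130,130,130,130,255,255,255],
)

```text
time: 41.8
ee_pos: [0.5914, -0.1282, 0.1331]
eef_rot: [[0.995, 0.1, 0.002], [0.1, -0.995, -0.002], [0.002, 0.002, -1.0]]
force: [0.4, -2.6, 0.8]
grip_width: 0.0152
grip_force: 42.0
```

play_rows(
  travel=[
    [0,0,0],
    [0,0,0],
    [0,0,0],
    [0,0,0],
    [0,0,0],
    [0,0,0],
    [0,0,0],
    [0,0,0],
  ],
  roll=[0,0,0.1,0.2,0.3,0.4,0.5,0.6],
  claw=[255,255,255,255,255,255,255,255],
)

```text
time: 42.47
ee_pos: [0.5913, -0.1291, 0.1331]
eef_rot: [[0.875, -0.484, 0.002], [-0.484, -0.875, -0.004], [0.003, 0.002, -1.0]]
force: [-2.2, -8.0, 2.4]
grip_width: 0.0155
grip_force: 42.3
```

```bash
python3 - <<'E'
from h import *
st=arm.sense();print(st["ee_pos"],st["grip_width"],st["grip_force"],st["time"],st["joints"][5],np.round(st["force"],1),np.round(st["moment"],3))
E
```

```text
[ 0.59129948 -0.12914606  0.1330545 ] 0.015494362069132078 42.30889320373535 42.4667 1.6758872991490374 [-2.2 -8.   2.4] [-1.118  0.241  0.136]
```

play_rows(
  travel=[
    [0,0,0],
    [0,0,0],
    [0,0,0],
    [0,0,0],
    [0,0,0],
    [0,0,0],
    [0,0,0],
    [0,0,0],
  ],
  roll=[0.1,0.2,0.3,0.4,0.48,0.52,0.52,0.52],
  claw=[255,255,255,255,255,255,255,255],
)

```text
time: 43.13
ee_pos: [0.5909, -0.1297, 0.1331]
eef_rot: [[0.527, -0.85, 0.0], [-0.85, -0.527, -0.006], [0.005, 0.003, -1.0]]
force: [-2.6, -8.7, 3.5]
grip_width: 0.0155
grip_force: 55.3
```

```bash
python3 - <<'E'
from h import *
st=arm.sense();R=st["eef_rot"];print(np.arctan2(R[1][1],R[0][1])+np.pi,st["grip_width"],st["grip_force"],st["time"],np.round(st["force"],1),np.round(st["moment"],3))
c=grab("top","raw_knob.png")
E
```

```text
0.5555319636377205 0.015476047071392222 55.27382999716792 43.1333 [-2.6 -8.7  3.5] [-1.39   0.506  1.412]
```

The knob is at its stop: it turned 1.1 rad and the reaction moment jumped to 1.4 N m. I release it and back off.

play_rows(
  travel=[
    [0,0,0],
    [0,0,0],
    [0,0,0],
    [0,0,0],
    [0,0,0],
    [0,0,-15],
    [0,0,-40],
    [0,0,-80],
  ],
  roll=[0,0,0,0,0,0,0,0],
  claw=[0,0,0,0,0,0,0,0],
)

```text
time: 43.85
ee_pos: [0.5881, -0.1257, 0.2079]
eef_rot: [[0.523, -0.852, -0.009], [-0.852, -0.523, 0.005], [-0.009, 0.005, -1.0]]
force: [0.6, 0.5, 0.3]
grip_width: 0.0853
grip_force: 0.0
```

play_rows(
  travel=[
    [0,0,-30],
    [0,0,-60],
    [-30,0,-60],
    [-60,0,-60],
    [-95,-20,-60],
    [-130,-40,-60],
    [-160,-60,-60],
    [-190,-80,-60],
  ],
  roll=[0,0,0,0,0,0,0,0],
  claw=[0,0,0,0,0,0,0,0],
)

```text
time: 44.52
ee_pos: [0.5586, 0.0787, 0.2717]
eef_rot: [[0.523, -0.852, -0.0], [-0.852, -0.523, 0.001], [-0.001, -0.0, -1.0]]
force: [1.1, -0.0, 0.4]
grip_width: 0.0854
grip_force: 0.0
```

```bash
python3 - <<'E'
from edge import *
st=arm.sense();print(st["ee_pos"],st["time"],np.round(st["force"],1))
img={n:grab(n) for n in("scene","top")};show(img)
# knob bar angle: very dark pixels near the knob
for n,c in img.items():
    w=anw((0,-.152));u,v=proj(c,[*w,.139]).astype(int);o=cv2.imread(f"raw_{n}.png")[:,:,::-1]
    for nm,I in(("start",o),("now",c["color"])):
        m=(I[v-10:v+11,u-10:u+11].max(2)<32);p=np.argwhere(m).astype(float);q=p-p.mean(0);e=np.linalg.eigh(q.T@q)[1][:,1]
        print(n,nm,len(p),p.mean(0).round(1),"angle",round(np.degrees(np.arctan2(e[0],e[1]))%180,1))
# bystanders: template check vs start
o=cv2.imread("raw_top.png");N=np.ascontiguousarray(img["top"]["color"][:,:,::-1])
for k,(u,v) in dict(bottle=(198,114),tip=(255,115),rack=(309,139),red=(370,186),turq=(305,187),pink=(275,230),used=(157,165)).items():
    t=o[v-18:v+19,u-18:u+19];r=cv2.minMaxLoc(cv2.matchTemplate(N[v-30:v+31,u-30:u+31],t,cv2.TM_CCOEFF_NORMED));print(k,round(r[1],2),r[3],"exp (12,12)")
E
```

```text
[0.55864885 0.07874656 0.27165309] 44.5167 [ 1.1 -0.   0.4]
scene -70 [63, 63, 63, 63, 63, 62, 63, 61, 64, 78, 111, 130, 136, 135, 135, 135]
scene -45 [61, 61, 62, 62, 61, 60, 56, 52, 52, 76, 109, 132, 135, 135, 134, 134]
scene 0 [62, 62, 65, 76, 90, 89, 78, 82, 97, 103, 100, 99, 105, 124, 132, 135]
scene 45 [62, 62, 63, 63, 63, 62, 62, 60, 69, 94, 125, 133, 134, 133, 133, 134]
scene 70 [62, 61, 62, 62, 63, 62, 61, 59, 65, 96, 123, 134, 135, 135, 136, 136]
scene rib -40 [55, 48, 40, 37, 39, 45, 55, 61, 62, 62, 61, 62, 63]
scene rib -10 [5, 5, 7, 6, 6, 19, 44, 60, 63, 62, 62, 62, 62]
scene rib 0 [5, 6, 5, 5, 8, 19, 46, 60, 62, 62, 61, 61, 61]
scene rib 10 [6, 6, 7, 7, 10, 20, 44, 60, 62, 60, 61, 62, 61]
scene rib 40 [61, 62, 62, 62, 61, 61, 62, 61, 61, 61, 61, 62, 61]
top -70 [61, 62, 64, 63, 63, 62, 63, 67, 76, 87, 99, 109, 117, 119, 119, 120]
top -45 [62, 63, 63, 64, 63, 62, 61, 62, 71, 87, 102, 113, 118, 120, 122, 121]
top 0 [61, 62, 62, 61, 62, 61, 55, 54, 58, 68, 82, 91, 98, 104, 110, 116]
top 45 [23, 22, 22, 21, 21, 22, 23, 23, 26, 31, 33, 33, 33, 43, 63, 88]
top 70 [53, 50, 49, 49, 48, 47, 47, 45, 41, 39, 37, 36, 37, 46, 69, 93]
top rib -40 [57, 59, 51, 44, 45, 48, 53, 61, 62, 62, 62, 62, 63]
top rib -10 [56, 56, 47, 30, 17, 13, 32, 52, 61, 62, 62, 64, 65]
top rib 0 [58, 60, 49, 30, 15, 14, 30, 51, 61, 63, 63, 62, 62]
top rib 10 [58, 61, 53, 33, 20, 18, 33, 51, 61, 63, 63, 63, 63]
top rib 40 [57, 60, 60, 52, 43, 35, 29, 21, 19, 17, 18, 16, 17]
scene start 102 [13.2 10. ] angle 126.0
scene now 104 [13.4 10. ] angle 125.6
top start 28 [ 7.8 10.4] angle 81.0
top now 25 [ 7.8 10.3] angle 79.2
bottle 0.99 (12, 12) exp (12,12)
tip 0.98 (12, 12) exp (12,12)
rack 0.94 (12, 12) exp (12,12)
red 0.75 (12, 12) exp (12,12)
turq 0.93 (12, 12) exp (12,12)
pink 0.59 (12, 12) exp (12,12)
used -0.1 (5, 13) exp (12,12)
```

```bash
python3 -c "
from plant import arm
print(arm.finish_job())"
```

```text
the job is handed in; nothing more can be done
None
```

The job is handed in; no verdict was returned. Both used cartridges are in the waste tray, the two fresh ones stand in lanes 1 and 2, the cover measures closed at its home position under the catch, the knob was turned to its stop and sprang back, and the bystanders and look-alikes stayed where they were.

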